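# Load the bead sample and hold the filter knob on its third stop

### The arm

A 6-joint arm with a two-finger parallel gripper is mounted at the origin on the work surface. World frame = base frame: x ahead of the robot, y to its left, z up, the work surface at z = 0. Lengths are in m, angles in rad, forces in N, time in s.
With the tool pointing down it reaches from about 0.275 to 0.875 m from the base axis. Payload 12.5 kg.
Tool frame: the origin (TCP) lies at the very end of the fingers, on their centre line; the grasp point (between the pads) lies 19 mm behind it; z points along the fingers, y is the line along which they close (so a half turn about z gives the same grasp; the last joint's range is limited). The gripper opens to 85 mm and grips with 20 to 120 N. Pads are 22 mm wide; open, the fingers measure 114 mm over their backs; the gripper's body (76 mm by 85 mm) begins 54 mm behind the grasp point. The pads swing forward as they close: fully open they stand 13 mm farther back than shut.
Start: joints at [-1.284, 0.351, 1.652, -0, 1.139, -0.085], TCP at [0.2, -0.512, 0.198] pointing down, gripper open.
Joint ranges: [-2.75, 2.75], [-0.79, 2.1], [0.01, 2.65], [-1.57, 4.71], [0.07, 3.14], [-2.87, 2.87]. Speed limits (rad/s): [2.22, 2.22, 2.79, 3.14, 3.14, 3.14].

### API

Orientations are given as a 3x3 rotation matrix whose columns are the frame's x, y, z axes.
In Python, from plant import telemetry, imaging, robot gives the robot as it stands.
- The arm moves only by the tool apply_moves, never from a script. Its arguments are lists of equal length, an entry for each row: "rotation": the turn, a rotation vector about the tool's x, y, z in degrees, a list of three; "dp": the shift along the tool's x, y, z in m, a list of three; "grip": the opening, from 0 (shut) to 1 (fully open). A call has 1 to 10 rows; each row is the pose to reach, as a shift and turn from the pose commanded when the call began, along the tool's axes at that moment; what a row does not reach only later rows make up. A row lasts 1/10 s, in which the tool goes at most 50 mm and 8.59 degrees, less where a joint would pass 70% of its speed; a pose out of reach is approached as far as the arm can. A call with a gripper value outside its range is refused whole. The fingers move at their own pace and stop on an object; the grip force is fixed at half the most. Time passes only in rows, so rows that repeat a pose let the fingers close. It gives the time, the measured TCP pose, the force, the opening and the grip force at its end, in the units of the state.
- telemetry.read_state(): the state, without advancing time (a new reading comes with each control period).
- imaging.grab_frame(name): name is "scene" or "side" or "wrist"; returns (picture, depth): 420x560x3 uint8, red, green, blue; 420x560 float32, m along the optical axis (not along the pixel's ray), 0 where there is no reading.
- imaging.camera_model(name): a dict with "intrinsics" (3x3 intrinsics, pixels), "R" (3x3) and "t" (3): a world point X has camera coordinates R X + t. Camera axes: x right, y down, z forward; pixel columns grow to the right and rows downward; lengths in m; the calibration is good to about 2 mm. The wrist camera is an equidistant fisheye: a pixel r from the principal point sees the ray r / f radians off the axis. A picture is of the moment at which its call begins: read the wrist's pose just before it. camera_model takes no time and is no camera call; for the wrist camera it gives the pose at the moment of the call.
- robot.job_done(): hands the job in; it is judged then, once.
The state is a dict: "clock": time; "joints": joint angles; "joint_velocities": joint speeds; "effort": joint torques, N m; "ee_pos": TCP position; "ee_rot": TCP orientation; "wrist_force": force on the tool from outside, world axes, zero at the start; "moment": the same for the moment, N m; "width": finger opening in m; "grip_force": force on a finger pad.
Only numpy, scipy, OpenCV 4.12 (cv2) and the standard library are available. Lean on these libraries where they do the work, as an engineer would, in place of code of your own. Each camera call takes 0.05 s, during which the arm holds its last target. There are 200 camera calls.

### The job

Pick up the small cup and pour all eight orange beads into the open square well of the bench analyser, then stand the empty cup upright on the bench and let go of it. Then turn the analyser's green filter knob clockwise, one click at a time with a short pause on each stop, from its home stop to the third click and no further, and finish still gripping the knob there: do not let go of it. Leave the other things on the bench alone.

Things in the scene. Friction and masses are not known exactly. Their poses are not given: they have to be found in the camera images.
- analyser: The bench analyser, a cream box fixed to the bench, 260 (its x) x 340 (its y) x 100 mm high; origin at the centre of its underside, z up. Its deck (top face), 100 mm above the bench, carries the square well and the green knob; a green lid, folded back, hangs off its rear (+x) side, no higher than 116 mm. Its place and yaw vary.
- well (a point): Centre of the floor of the analyser's open square well, black inside. The well is 104 x 104 mm inside, its sides along the analyser's x and y; its floor is 45 mm above the bench, its black collar (6 mm wide) ends 106 mm above the bench.
- selector_grip (a point): Grip point of the green filter knob: on its upright axis, 37 mm above the deck, 7 mm below the knob's top. The knob is an upright bar 46 mm long, 14 mm thick, standing 30 mm proud of a disc of 48 mm diameter whose top is 14 mm above the deck. This point's x axis lies along the bar and turns with it; a white line on top marks the -x end. The deck is flat for 55 mm around the axis.
- selector (a joint): Turn of the filter knob in rad: 0 on the home stop, where it starts, growing clockwise seen from above. Six detent stops 0.436 rad (25 degrees) apart, 0 to 2.18; the third click is at 1.309. Dots on the deck mark the stops for the white line, a larger red one the third. The detent pulls to the nearest stop with up to about 0.06 N m; friction is about 0.012 N m.
- cup_mid (a point): Centre of the small cup, on its axis 25 mm above its foot, z towards the mouth. White plastic cone 50 mm high, outside diameter 32 mm at the foot, 60 at the rim, 40 to 85 g empty. Blue flat vertical grip plates on its +y and -y sides, 24 mm wide, outer faces 62 mm apart, 16 to 48 mm above the foot: pinch across these. Inside wall 16 degrees off the axis: tip it 85 to 105 degrees to empty it.
- cup: The small cup itself, its origin at the centre of its foot; axes as for its centre point.
- bead0_center (a point): Centre of orange bead 1 of 8, a hard ball of 12 mm diameter, 10 g; all start in the cup.
- bead1_center (a point): Centre of orange bead 2 of 8, a hard ball of 12 mm diameter, 10 g; all start in the cup.
- bead2_center (a point): Centre of orange bead 3 of 8, a hard ball of 12 mm diameter, 10 g; all start in the cup.
- bead3_center (a point): Centre of orange bead 4 of 8, a hard ball of 12 mm diameter, 10 g; all start in the cup.
- bead4_center (a point): Centre of orange bead 5 of 8, a hard ball of 12 mm diameter, 10 g; all start in the cup.
- bead5_center (a point): Centre of orange bead 6 of 8, a hard ball of 12 mm diameter, 10 g; all start in the cup.
- bead6_center (a point): Centre of orange bead 7 of 8, a hard ball of 12 mm diameter, 10 g; all start in the cup.
- bead7_center (a point): Centre of orange bead 8 of 8, a hard ball of 12 mm diameter, 10 g; all start in the cup.
- jar: Bystander: amber jar with a white lid, 60 mm diameter, 75 mm high; it and the cup may start in either one's place. Origin under its foot.
- flask: Bystander: blue conical flask, 80 mm diameter at the foot, 118 mm high. Origin under its foot.
- wash: Bystander: white bottle with a red cap, 60 mm diameter, 125 mm high. Origin under its foot.
- mouse: Bystander: black computer mouse, 100 x 60 x 32 mm. Origin under its foot.
- spatula: Bystander: lab spatula lying on the bench, 160 mm long, along its x.

How it is judged:
By the outcome, as a careful person would: the job done as asked, in the order asked, and still so for the second after the job is handed in, while the arm keeps its last pose, push and grip.
It also fails if it takes over 72 s, if anything falls off the work surface, if the arm or the gripper's body presses on something with over 40 N, if the wrist force passes 120 N, or if a joint passes its speed limit or range.

## Working session

There is one attempt and no reset: what is moved stays moved. The work goes in short steps, Python scripts to look and compute and a tool call to move; the robot and the scene stay as the last step left them, time stands still between calls to the robot, and variables do not carry over. Pictures are saved under pics/ and viewed, at most 12 in all, crops included, and the job is handed in when it is done.

Besides the shell and the picture viewer there is one more tool, called as name(argument=value, ...) on one line, values as JSON. apply_moves: Moves the arm, as the interface text tells. Its arguments: {"type":"object","properties":{"rotation":{"type":"array","items":{"type":"array","items":{"type":"number"}}},"dp":{"type":"array","items":{"type":"array","items":{"type":"number"}}},"grip":{"type":"array","items":{"type":"number"}}},"required":["rotation","dp","grip"]}

```bash
mkdir -p pics; ls; python3 - <<'E'
from plant import telemetry, imaging, robot
import cv2, numpy as np
for n in ("scene","side"):
    p,d=imaging.grab_frame(n); cv2.imwrite(f"pics/{n}0.png",p[:,:,::-1]); np.savez(f"{n}0.npz",p=p,d=d,**imaging.camera_model(n))
    m=imaging.camera_model(n); print(n,m)
s=telemetry.read_state();print(s)
E
```

```text
pics
scene {'intrinsics': array([[541.95800607,   0.        , 280.13406953],
       [  0.        , 541.95800607, 216.400604  ],
       [  0.        ,   0.        ,   1.        ]]), 'R': array([[-0.63067274,  0.77603002,  0.00541377],
       [ 0.62485951,  0.5119301 , -0.58947278],
       [-0.46022004, -0.36838157, -0.8077701 ]]), 't': array([ 0.34839656, -0.26819364,  2.04155997])}
side {'intrinsics': array([[487.22199306,   0.        , 283.2193719 ],
       [  0.        , 487.22199306, 206.12494093],
       [  0.        ,   0.        ,   1.        ]]), 'R': array([[-0.99247102, -0.12219998, -0.00827302],
       [-0.08644603,  0.74673549, -0.65947949],
       [ 0.08676614, -0.65379911, -0.75167703]]), 't': array([0.50626398, 0.1319658 , 1.54638171])}
{'clock': 0.1, 'joints': array([-1.28364547e+00,  3.51170188e-01,  1.65237887e+00, -4.65334007e-07,
        1.13907130e+00, -8.46135993e-02]), 'joint_velocities': array([-0.00048005, -0.00110776, -0.00317317, -0.0007801 ,  0.00036263,
        0.00096661]), 'effort': array([ 1.33811387e-03, -5.06832254e+01, -2.91875589e+01, -4.57830834e-05,
        2.63783688e-03,  2.17304284e-05]), 'ee_pos': array([ 0.19971499, -0.51210106,  0.19781179]), 'ee_rot': array([[ 9.31687781e-01,  3.63259954e-01, -2.91473220e-04],
       [ 3.63260060e-01, -9.31687264e-01,  9.85506819e-04],
       [ 8.64332748e-05, -1.02406524e-03, -9.99999472e-01]]), 'wrist_force': array([-0.54380775, -0.28531962, -0.33233522]), 'moment': array([ 0.00380329,  0.03537586, -0.01339559]), 'grip_force': 0.0, 'width': 0.08512189687842356}
```

View pics/scene0.png

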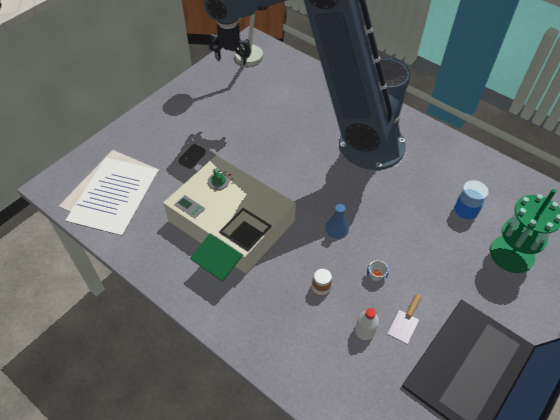

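View pics/side0.png

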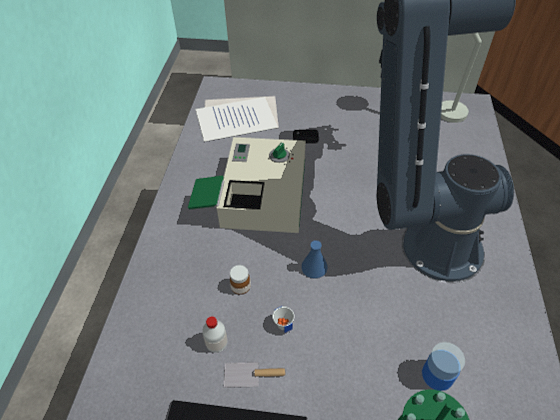

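The scene image shows the cup with orange beads at (377,271), jar at (322,282), flask at (339,220), well at (245,229) and knob at (219,178). In the side image the cup is at (284,320), the well at (244,194) and the knob at (281,153).

```bash
cat > h.py <<'E'
import numpy as np, cv2
def load(n):
    f=np.load(n+".npz"); p,d=f['p'],f['d']; K=f['intrinsics']
    v,u=np.mgrid[:420,:560]
    c=np.stack([(u-K[0,2])*d/K[0,0],(v-K[1,2])*d/K[1,1],d],-1)
    return p,d,(c-f['t'])@f['R']
E
python3 - <<'E'
from h import *
for n,cup,kn,well in (("scene0",(377,271),(219,178),(245,229)),("side0",(284,320),(281,153),(244,194))):
    p,d,W=load(n); hsv=cv2.cvtColor(p,cv2.COLOR_RGB2HSV); ok=d>0
    H,S,V=[hsv[...,i].astype(int) for i in range(3)]
    v,u=np.mgrid[:420,:560]
    near=lambda c,r:(abs(u-c[0])<r)&(abs(v-c[1])<r)&ok
    A=near(cup,24); 
    for nm,m in (("orange",A&(S>140)&((H<18)|(H>172))&(W[...,2]>.005)),("blue",A&(H>95)&(H<130)&(S>120)&(W[...,2]>.01)),("white",A&(S<60)&(V>120)&(W[...,2]>.035))):
        q=W[m]; print(n,nm,len(q),q.mean(0).round(4) if len(q) else "", q.min(0).round(3) if len(q) else "",q.max(0).round(3) if len(q) else "")
    # blue split
    q=W[A&(H>95)&(H<130)&(S>120)&(W[...,2]>.01)]
    print(np.c_[q][::max(1,len(q)//14)].round(3).tolist())
    q=W[near(well,90)&(W[...,2]>.094)&(W[...,2]<.110)&~((H>40)&(H<95)&(S>90))]
    q=q[:,:2]; r=cv2.minAreaRect(q.astype(np.float32)); print("deck",len(q),r, cv2.boxPoints(r).round(3).tolist())
    k=near(kn,22)&(H>40)&(H<95)&(S>80)
    q=W[k&(W[...,2]>.135)]; print("knobtop",len(q),q.mean(0).round(4),q[:,2].max()); 
    if len(q)>5: print(cv2.minAreaRect(q[:,:2].astype(np.float32)))
    w=near(well,40)&(W[...,2]<.055)&(W[...,2]>.035)&(V<80); q=W[w]; print("well",len(q),np.median(q,0),cv2.minAreaRect(q[:,:2].astype(np.float32)))
    w=near(well,45)&(W[...,2]<.113)&(W[...,2]>.098)&(V<70)&(S<110); q=W[w]; print("collar",len(q),cv2.minAreaRect(q[:,:2].astype(np.float32)))
    # obstacles
    q=W[ok&(W[...,2]>.02)&(W[...,2]<.3)&(abs(W[...,0]-.6)<.5)]
E
```

```text
scene0 orange 33 [0.4695 0.3207 0.0222] [0.459 0.309 0.009] [0.478 0.335 0.034]
scene0 blue 13 [0.4825 0.3095 0.0284] [0.46  0.291 0.019] [0.495 0.351 0.044]
scene0 white 65 [0.4692 0.319  0.0494] [0.438 0.292 0.035] [0.501 0.353 0.059]
[[0.479, 0.291, 0.02], [0.487, 0.297, 0.038], [0.483, 0.293, 0.022], [0.492, 0.3, 0.042], [0.485, 0.295, 0.02], [0.494, 0.301, 0.039], [0.487, 0.296, 0.019], [0.495, 0.303, 0.037], [0.491, 0.299, 0.02], [0.466, 0.351, 0.044], [0.493, 0.301, 0.019], [0.461, 0.348, 0.027], [0.46, 0.349, 0.022]]
deck 5636 ((0.6205321550369263, -0.17503491044044495), (0.3159081041812897, 0.3463973104953766), 1.7957007884979248) [[0.4569999873638153, -0.007000000216066837], [0.46799999475479126, -0.3529999852180481], [0.7839999794960022, -0.34299999475479126], [0.7730000019073486, 0.003000000026077032]]
knobtop 52 [ 0.5581 -0.2587  0.1434] 0.1517217426686709
((0.5551106333732605, -0.2618710398674011), (0.051442235708236694, 0.015364871360361576), 61.92945098876953)
well 461 [ 0.63004242 -0.08060879  0.04751904] ((0.6299451589584351, -0.08063863217830658), (0.07888279110193
[... 883 characters left out ...]
, -0.1013062596321106), (0.36380234360694885, 0.49156445264816284), 1.574787974357605) [[0.38499999046325684, 0.13899999856948853], [0.39800000190734863, -0.35199999809265137], [0.7620000243186951, -0.34200000762939453], [0.7490000128746033, 0.14900000393390656]]
knobtop 42 [ 0.5547 -0.2525  0.1421] 0.14993316969946346
((0.5543415546417236, -0.25399717688560486), (0.04550477862358093, 0.013047438114881516), 65.15824127197266)
well 341 [ 0.64917269 -0.08794267  0.04579795] ((0.6485545635223389, -0.08773280680179596), (0.09600035846233368, 0.059017363935709), 3.582623243331909)
collar 202 ((0.6293057799339294, -0.12841665744781494), (0.2755851149559021, 0.17869047820568085), 82.35591888427734)
```

```bash
python3 - <<'E'
from h import *
p,d,W=load("scene0")
for nm,c in (("jar",(322,282)),("flask",(339,220)),("flasktop",(341,208)),("wash",(367,325)),("washcap",(371,313)),("spat",(410,315)),("mouse",(192,155)),("tank",(470,200)),("greenrack",(530,225))):
    q=W[c[1]-4:c[1]+5,c[0]-4:c[0]+5].reshape(-1,3); print(nm,np.median(q,0).round(3))
from scipy.spatial.transform import Rotation as R
# target grasp: tool z outward azimuth 34.5deg, 45deg down; tool y horizontal
s0=np.array([[.93169,.36326,0],[.36326,-.93169,0],[0,0,-1]])
def tool(az,tilt,flip=1):
    a=np.radians(az);t=np.radians(tilt)
    z=np.array([np.sin(t)*np.cos(a),np.sin(t)*np.sin(a),-np.cos(t)]);y=flip*np.array([-np.sin(a),np.cos(a),0]);return np.c_[np.cross(y,z),y,z]
print(tool(-75,0,1).round(3), tool(-75,0,-1).round(3))
E
```

```text
jar [0.629 0.222 0.075]
flask [0.412 0.129 0.074]
flasktop [0.398 0.119 0.118]
wash [0.666 0.405 0.088]
washcap [0.646 0.398 0.125]
spat [0.522 0.475 0.009]
mouse [ 0.487 -0.464  0.034]
tank [0.089 0.421 0.095]
greenrack [0.179 0.615 0.226]
[[-0.259  0.966  0.   ]
 [ 0.966  0.259 -0.   ]
 [-0.     0.    -1.   ]] [[ 0.259 -0.966  0.   ]
 [-0.966 -0.259 -0.   ]
 [ 0.    -0.    -1.   ]]
```

```bash
cat >> h.py <<'E'
from scipy.spatial.transform import Rotation as Ro
from plant import telemetry, imaging, robot
def tool(az,tilt,flip=-1):
    a=np.radians(az);t=np.radians(tilt)
    z=np.array([np.sin(t)*np.cos(a),np.sin(t)*np.sin(a),-np.cos(t)]);y=flip*np.array([-np.sin(a),np.cos(a),0]);return np.c_[np.cross(y,z),y,z]
def rel(tcp,R,p0=None,R0=None):
    "moves from (p0,R0) (default: measured pose) to tcp,R"
    s=telemetry.read_state(); p0=s['ee_pos'] if p0 is None else p0; R0=s['ee_rot'] if R0 is None else R0
    dp=R0.T@(np.asarray(tcp)-p0); rv=np.degrees(Ro.from_matrix(R0.T@R).as_rotvec())
    print("dp",dp.round(4).tolist(),"rot",rv.round(2).tolist())
E
python3 - <<'E'
from h import *
s=telemetry.read_state()
rel([.40,-.10,.33],tool(-14,0)); 
g=np.array([.470,.323,.034]); R=tool(33,45)
print("to pre"); rel(g+R[:,2]*(.019-.16),R,np.array([.40,-.10,.33]),tool(-14,0))
E
```

```text
dp [0.3363, -0.3113, -0.1318] rot [-0.06, 0.01, 35.3]
to pre
dp [-0.1024, -0.3545, 0.1963] rot [18.43, 42.4, -44.51]
```

apply_moves(rotation=[[0,0,0],[0,0,0],[0,0,8],[0,0,16],[0,0,24],[0,0,32],[0,0,35.3],[0,0,35.3],[0,0,35.3],[0,0,35.3]], dp=[[0,0,-0.045],[0.03,-0.03,-0.07],[0.065,-0.06,-0.1],[0.1,-0.09,-0.132],[0.135,-0.125,-0.132],[0.17,-0.157,-0.132],[0.204,-0.19,-0.132],[0.24,-0.222,-0.132],[0.29,-0.265,-0.132],[0.336,-0.311,-0.132]], grip=[1,1,1,1,1,1,1,1,1,1])

```text
clock: 1.1
ee_pos: [0.3839, -0.1341, 0.3303]
ee_rot: [[0.97, -0.242, 0.0], [-0.242, -0.97, -0.0], [0.0, -0.0, -1.0]]
wrist_force: [0.7, -1.1, -0.0]
width: 0.0856
grip_force: 0.0
```

apply_moves(rotation=[[3.6,8.4,-8.8],[7.2,16.8,-17.6],[10.8,25.2,-26.4],[14.4,33.6,-35.2],[18.43,42.4,-44.51],[18.43,42.4,-44.51],[18.43,42.4,-44.51],[18.43,42.4,-44.51],[18.43,42.4,-44.51],[18.43,42.4,-44.51]], dp=[[-0.01,-0.045,0],[-0.02,-0.09,0],[-0.035,-0.13,0.02],[-0.05,-0.175,0.04],[-0.06,-0.215,0.07],[-0.075,-0.255,0.1],[-0.085,-0.295,0.13],[-0.095,-0.33,0.165],[-0.1024,-0.3545,0.1963],[-0.1024,-0.3545,0.1963]], grip=[1,1,1,1,1,1,1,1,1,1])

```text
clock: 2.1
ee_pos: [0.379, 0.2003, 0.198]
ee_rot: [[0.598, 0.545, 0.587], [0.354, -0.837, 0.416], [0.719, -0.041, -0.694]]
wrist_force: [0.1, 0.8, 0.6]
width: 0.0854
grip_force: 0.0
```

```bash
python3 - <<'E'
from h import *
s=telemetry.read_state(); print(s['ee_pos'],s['joints'].round(2),s['joint_velocities'].round(2)); print(s['ee_rot'].round(3))
m=imaging.camera_model("wrist"); p,d=imaging.grab_frame("wrist"); cv2.imwrite("pics/w1.png",p[:,:,::-1]); np.savez("w1.npz",p=p,d=d,**m); print(m)
E
```

```text
[0.37902601 0.20030435 0.19802559] [ 0.14 -0.15  2.49  1.43  0.34 -0.14] [ 0.45  0.41  0.12  2.19 -0.36 -2.05]
[[ 0.598  0.545  0.587]
 [ 0.354 -0.837  0.416]
 [ 0.719 -0.041 -0.694]]
{'intrinsics': array([[325.1922621 ,   0.        , 283.14835663],
       [  0.        , 325.1922621 , 212.87511827],
       [  0.        ,   0.        ,   1.        ]]), 'R': array([[ 0.54634783, -0.83655192, -0.04104797],
       [-0.75230494, -0.46860387, -0.46308497],
       [ 0.36815939,  0.28388606, -0.88536285]]), 't': array([-0.03284603,  0.49275455,  0.17214787])}
```

View pics/w1.png

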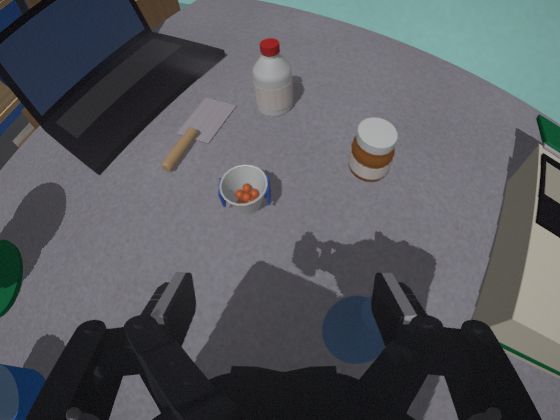

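The wrist view (taken while still moving) shows the cup rim at about (245,188), its blue plates at (222,192) and (267,192), the flask under the right finger at (355,330), and the wash bottle at (272,80). The arm is near its wrist singularity with this outward tilt, so I'll switch to an inward-tilted grasp.

apply_moves(rotation=[[0,0,0],[0,0,0]], dp=[[0,0,0],[0,0,0]], grip=[1,1])

```text
clock: 2.35
ee_pos: [0.3794, 0.1998, 0.199]
ee_rot: [[0.599, 0.545, 0.587], [0.354, -0.837, 0.416], [0.718, -0.041, -0.694]]
wrist_force: [0.5, -0.2, 0.2]
width: 0.0856
grip_force: 0.0
```

```bash
python3 - <<'E'
from h import *
s=telemetry.read_state(); print(s['clock'],s['ee_pos'],s['joints'].round(2),s['joint_velocities'].round(2))
rel([.40,.25,.33],tool(30,0))
E
```

```text
2.35 [0.37938265 0.19983356 0.19903004] [ 0.14 -0.15  2.49  1.42  0.34 -0.12] [-0.01 -0.01 -0.    0.02 -0.   -0.02]
dp [0.1242, -0.0362, -0.058] rot [-3.47, -45.89, 1.94]
```

apply_moves(rotation=[[0,-6,0],[0,-13,0],[0,-20,0],[-1,-27,1],[-2,-34,1],[-3.47,-42,1.94],[-3.47,-45.89,1.94],[-3.47,-45.89,1.94],[-3.47,-45.89,1.94],[-3.47,-45.89,1.94]], dp=[[0.03,0,-0.02],[0.06,0,-0.04],[0.09,-0.01,-0.05],[0.11,-0.02,-0.058],[0.1242,-0.03,-0.058],[0.1242,-0.0362,-0.058],[0.1242,-0.0362,-0.058],[0.1242,-0.0362,-0.058],[0.1242,-0.0362,-0.058],[0.1242,-0.0362,-0.058]], grip=[1,1,1,1,1,1,1,1,1,1])

```text
clock: 3.35
ee_pos: [0.402, 0.2491, 0.3304]
ee_rot: [[0.869, 0.495, 0.001], [0.495, -0.869, -0.007], [-0.003, 0.007, -1.0]]
wrist_force: [-1.2, -1.1, -0.1]
width: 0.0855
grip_force: 0.0
```

```bash
python3 - <<'E'
from h import *
s=telemetry.read_state(); print(s['clock'],s['ee_pos'],s['joints'].round(2),s['joint_velocities'].round(2)); print(s['ee_rot'].round(3))
g=np.array([.470,.323,.034]); R=tool(213,35); p=g+R[:,2]*(.019-.16)
print("via down"); rel([.48,.30,.32],tool(213,0))
print("then"); rel(p,R,np.array([.48,.30,.32]),tool(213,0))
E
```

```text
3.35 [0.40197848 0.24905742 0.33036137] [ 0.46  0.1   1.65 -0.01  1.4   1.51] [ 0.02  0.07 -0.05 -0.01  0.11  0.01]
[[ 0.869  0.495  0.001]
 [ 0.495 -0.869 -0.007]
 [-0.003  0.007 -1.   ]]
via down
dp [0.093, -0.0057, 0.0101] rot [0.27, -0.58, 176.68]
then
dp [-0.085, 0.0247, 0.1705] rot [-0.0, 35.0, 0.0]
```

apply_moves(rotation=[[0,0,-8.5],[0,0,-17],[0,0,-25.5],[0,0,-34],[0,0,-42.5],[0,0,-51],[0,0,-59.5],[0,0,-68],[0,0,-76.5],[0,0,-85]], dp=[[0.01,0,0],[0.02,0,0],[0.03,0,0],[0.04,0,0],[0.05,0,0],[0.06,0,0],[0.07,0,0],[0.08,0,0.01],[0.09,0,0.01],[0.093,-0.006,0.01]], grip=[1,1,1,1,1,1,1,1,1,1])

```text
clock: 4.35
ee_pos: [0.4789, 0.2997, 0.3203]
ee_rot: [[-0.423, 0.906, 0.004], [0.906, 0.423, -0.002], [-0.004, 0.003, -1.0]]
wrist_force: [-0.1, -0.9, -0.1]
width: 0.0854
grip_force: 0.0
```

apply_moves(rotation=[[0,0,-8.5],[0,0,-17],[0,0,-25.5],[0,0,-34],[0,0,-42.5],[0,0,-51],[0,0,-59.5],[0,0,-68],[0,0,-76.5],[0,0,-85]], dp=[[0,0,0],[0,0,0],[0,0,0],[0,0,0],[0,0,0],[0,0,0],[0,0,0],[0,0,0],[0,0,0],[0,0,0]], grip=[1,1,1,1,1,1,1,1,1,1])

```text
clock: 5.35
ee_pos: [0.4783, 0.2997, 0.3208]
ee_rot: [[-0.939, -0.343, 0.005], [-0.343, 0.939, -0.002], [-0.004, -0.003, -1.0]]
wrist_force: [-0.8, 1.2, -0.2]
width: 0.0855
grip_force: 0.0
```

```bash
python3 - <<'E'
from h import *
s=telemetry.read_state(); print(s['clock'],s['ee_pos'],s['joints'].round(2)); print(s['ee_rot'].round(3))
g=np.array([.470,.323,.034]); R=tool(213,35); p=g+R[:,2]*(.019-.16)
rel(p,R)
E
```

```text
5.35 [0.47826694 0.29968715 0.32076972] [ 0.48  0.28  1.44 -0.    1.41 -1.44]
[[-0.939 -0.343  0.005]
 [-0.343  0.939 -0.002]
 [-0.004 -0.003 -1.   ]]
dp [-0.0784, 0.0434, 0.1714] rot [3.75, 35.04, -12.58]
```

apply_moves(rotation=[[0.7,7,-2.5],[1.5,14,-5],[2.2,21,-7.5],[3,28,-10],[3.75,35,-11],[3.75,35,-11],[3.75,35,-11],[3.75,35,-11],[3.75,35,-11]], dp=[[-0.015,0.008,0.03],[-0.03,0.016,0.06],[-0.045,0.024,0.09],[-0.06,0.032,0.12],[-0.078,0.043,0.15],[-0.078,0.043,0.17],[-0.078,0.043,0.17],[-0.078,0.043,0.17],[-0.078,0.043,0.17]], grip=[1,1,1,1,1,1,1,1,1])

```text
clock: 6.25
ee_pos: [0.5373, 0.3686, 0.1545]
ee_rot: [[-0.704, -0.52, -0.484], [-0.425, 0.854, -0.3], [0.569, -0.006, -0.822]]
wrist_force: [-0.2, -0.3, 0.5]
width: 0.0854
grip_force: 0.0
```

```bash
python3 - <<'E'
from h import *
s=telemetry.read_state(); print(s['clock'],s['ee_pos'],s['joints'].round(2)); print(s['ee_rot'].round(3))
m=imaging.camera_model("wrist"); p,d=imaging.grab_frame("wrist"); cv2.imwrite("pics/w2.png",p[:,:,::-1]); np.savez("w2.npz",p=p,d=d,**m)
E
```

```text
6.25 [0.53727204 0.3686099  0.15445069] [ 0.54  0.97  0.82 -0.01  1.96 -1.58]
[[-0.704 -0.52  -0.484]
 [-0.425  0.854 -0.3  ]
 [ 0.569 -0.006 -0.822]]
```

View pics/w2.png

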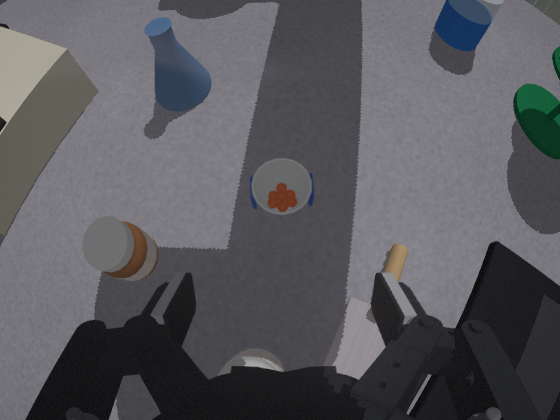

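The view shows the cup centred at (282,186), its plates at (253,192) and (311,188), the spatula handle tip at (398,250) and the wash bottle at (250,365) below the gripper.

```bash
cat >> h.py <<'E'
def wload(n):
    f=np.load(n+".npz"); p,d,K=f['p'],f['d'],f['intrinsics']
    v,u=np.mgrid[:420,:560].astype(float); x=u-K[0,2];y=v-K[1,2]; r=np.hypot(x,y)+1e-9; th=r/K[0,0]
    k=np.tan(th)/r; c=np.stack([x*k*d,y*k*d,d],-1)
    return p,d,(c-f['t'])@f['R']
E
python3 - <<'E'
from h import *
p,d,W=wload("w2"); hsv=cv2.cvtColor(p,cv2.COLOR_RGB2HSV).astype(int); H,S,V=hsv[...,0],hsv[...,1],hsv[...,2]
v,u=np.mgrid[:420,:560]; A=(abs(u-282)<40)&(abs(v-186)<38)&(d>0)
rim=W[A&(S<70)&(W[...,2]>.043)]
c=cv2.minEnclosingCircle(rim[:,:2].astype(np.float32)); print("rim",len(rim),c,np.median(rim,0))
b=A&(H>100)&(H<130)&(S>130)
for nm,m in (("L",b&(u<282)),("R",b&(u>282))):
    q=W[m]; print(nm,len(q),np.median(q,0).round(4),np.percentile(q,[5,95],0).round(3).tolist())
for nm,c in (("spat handle",(398,250)),("handle far",(392,280)),("jar",(108,242))): print(nm,W[c[1],c[0]].round(3))
print("bench near",W[150,300])
E
```

```text
rim 829 ((0.4702201187610626, 0.3246593773365021), 0.03147215396165848) [0.4605095  0.3156697  0.04969694]
L 45 [0.4954 0.3048 0.0438] [[0.479, 0.292, 0.023], [0.497, 0.306, 0.05]]
R 52 [0.4623 0.3523 0.046 ] [[0.445, 0.342, 0.024], [0.463, 0.354, 0.05]]
spat handle [0.458 0.459 0.02 ]
handle far [0.534 0.42  0.209]
jar [0.609 0.217 0.075]
bench near [4.03661242e-01 3.07468034e-01 1.31546077e-04]
```

```bash
python3 - <<'E'
from h import *
g=np.array([.4703,.3245,.034]); R=tool(214.5,35)
rel(g+R[:,2]*(.019-.07),R); rel(g+R[:,2]*.019,R)
E
```

```text
dp [-0.0029, -0.001, 0.0935] rot [1.54, 0.26, -2.75]
dp [-0.0026, -0.0029, 0.1635] rot [1.54, 0.26, -2.75]
```

apply_moves(rotation=[[0.8,0.1,-1.4],[1.5,0.3,-2.75],[1.5,0.3,-2.75],[1.5,0.3,-2.75],[1.5,0.3,-2.75],[1.5,0.3,-2.75],[1.5,0.3,-2.75],[1.5,0.3,-2.75],[1.5,0.3,-2.75],[1.5,0.3,-2.75]], dp=[[-0.001,-0.001,0.03],[-0.003,-0.002,0.06],[-0.003,-0.002,0.09],[-0.003,-0.002,0.11],[-0.003,-0.003,0.125],[-0.003,-0.003,0.14],[-0.003,-0.003,0.152],[-0.003,-0.003,0.16],[-0.003,-0.003,0.1635],[-0.003,-0.003,0.1635]], grip=[1,1,1,1,1,1,1,1,1,1])

```text
clock: 7.3
ee_pos: [0.46, 0.3182, 0.0148]
ee_rot: [[-0.671, -0.567, -0.478], [-0.463, 0.824, -0.327], [0.579, 0.002, -0.815]]
wrist_force: [-0.6, -0.5, -0.6]
width: 0.0855
grip_force: 0.0
```

```bash
python3 - <<'E'
from h import *
s=telemetry.read_state(); print(s['clock'],s['wrist_force'])
g=np.array([.4703,.3245,.034]); R=tool(214.5,35)
rel(g+R[:,2]*.019,R)
E
```

```text
7.3 [-0.56012509 -0.54402203 -0.56808999]
dp [0.0012, -0.0007, -0.0036] rot [0.07, -0.38, 0.1]
```

apply_moves(rotation=[[0,0,0],[0,0,0],[0,0,0],[0,0,0],[0,0,0],[0,0,0],[0,0,0],[0,0,0]], dp=[[0.001,-0.001,-0.003],[0.001,-0.001,-0.003],[0.001,-0.001,-0.003],[0.001,-0.001,-0.003],[0.001,-0.001,-0.003],[0.001,-0.001,-0.003],[0.001,-0.001,-0.003],[0.001,-0.001,-0.003]], grip=[0.85,0.75,0.65,0.55,0.4,0.2,0,0])

```text
clock: 8.1
ee_pos: [0.4619, 0.3187, 0.0188]
ee_rot: [[-0.672, -0.567, -0.477], [-0.464, 0.824, -0.326], [0.578, 0.002, -0.816]]
wrist_force: [1.4, 3.3, 9.0]
width: 0.0471
grip_force: 54.7
```

```bash
python3 - <<'E'
from h import *
s=telemetry.read_state(); print(s['clock'],s['wrist_force'],s['ee_pos'],s['width'])
rel(s['ee_pos']+[0,0,.2],s['ee_rot'])
E
```

```text
8.1 [1.41631445 3.31228795 8.99258139] [0.46194634 0.31869148 0.01883498] 0.047055183995177455
dp [0.1155, 0.0005, -0.1633] rot [0.0, 0.0, 0.0]
```

Width of 47 mm doesn't match the 62 mm plates, so I'll look.

```bash
python3 - <<'E'
from h import *
m=imaging.camera_model("wrist"); p,d=imaging.grab_frame("wrist"); np.savez("w3.npz",p=p,d=d,**m)
q,e=imaging.grab_frame("side"); np.savez("side3.npz",p=q,d=e,**imaging.camera_model("side"))
a=cv2.resize(p[120:400,140:420],(400,400),interpolation=cv2.INTER_CUBIC); b=cv2.resize(q[260:400,200:340],(400,400),interpolation=cv2.INTER_CUBIC)
cv2.imwrite("pics/w3.png",np.hstack([a,b])[:,:,::-1])
E
```

```text
(no output)
```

View pics/w3.png

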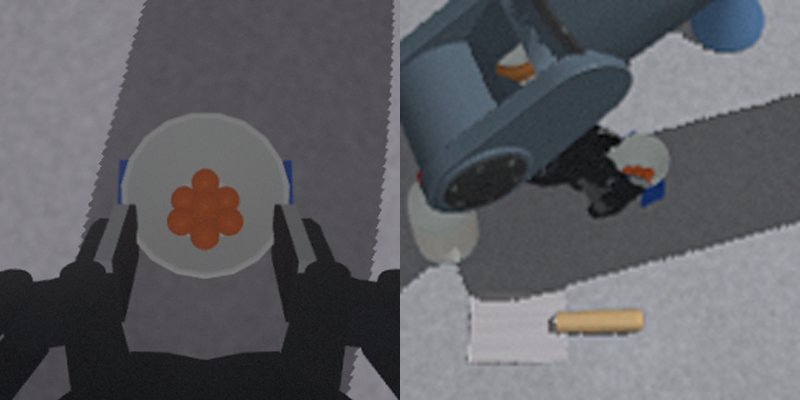

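The crop shows the pads gripping the cone just behind the blue plates (at (130,230) and (280,230)), so the cup sits too far forward in the fingers. I'll measure it, reopen and go deeper.

```bash
python3 - <<'E'
from h import *
s=telemetry.read_state()
p,d,W=wload("w3"); hsv=cv2.cvtColor(p,cv2.COLOR_RGB2HSV).astype(int); H,S,V=hsv[...,0],hsv[...,1],hsv[...,2]
v,u=np.mgrid[:420,:560]; cu,cv=140+205*.7,120+195*.7; A=(abs(u-cu)<66)&(abs(v-cv)<62)&(d>0)
rim=W[A&(S<70)&(W[...,2]>.044)&(W[...,2]<.058)&(V>110)]
c=cv2.minEnclosingCircle(rim[:,:2].astype(np.float32)); print("rim",len(rim),c,rim[:,2].max())
b=A&(H>100)&(H<130)&(S>130)
for nm,m in (("L",b&(u<cu)),("R",b&(u>cu))):
    q=W[m]; print(nm,len(q),np.median(q,0).round(4),np.percentile(q,[5,95],0).round(3).tolist())
cup=np.array([*c[0],.034]); print("in tool",(s['ee_rot'].T@(cup-s['ee_pos'])).round(4))
P,D,X=load("side3")
for n in ((205,258),(222,262)): pass
q=X[(D>0)&(X[...,2]>.03)&(X[...,2]<.1)&(abs(X[...,0]-.655)<.05)&(abs(X[...,1]-.40)<.05)]; print("wash",q.mean(0),q.min(0),q.max(0))
P,D,X=load("side0")
q=X[(D>0)&(X[...,2]>.03)&(X[...,2]<.1)&(abs(X[...,0]-.655)<.05)&(abs(X[...,1]-.40)<.05)]; print("wash0",q.mean(0),q.min(0),q.max(0))
E
```

```text
rim 1885 ((0.4698892831802368, 0.3217683732509613), 0.029793115332722664) 0.053480821994769175
L 59 [0.4803 0.2931 0.0489] [[0.477, 0.291, 0.048], [0.489, 0.298, 0.05]]
R 72 [0.4465 0.3423 0.0491] [[0.444, 0.34, 0.048], [0.454, 0.348, 0.05]]
in tool [ 0.002  -0.0019 -0.0172]
wash [0.64210765 0.42147334 0.06689477] [0.61440263 0.38617531 0.03012925] [0.67422569 0.43346448 0.0993219 ]
wash0 [0.6383984  0.41644058 0.07266888] [0.61456589 0.37578842 0.03013643] [0.67427106 0.43442222 0.09996244]
```

```bash
python3 - <<'E'
from h import *
s=telemetry.read_state(); 
p,d,W=wload("w3")
for x,y in ((137,210),(132,225),(133,260),(130,300),(105,240),(95,265),(275,210),(280,240),(275,300),(300,240)):
    u,v=int(140+.7*x),int(120+.7*y); print((x,y),p[v,u],W[v,u].round(3),"tool",(s['ee_rot'].T@(W[v,u]-s['ee_pos'])).round(3))
E
```

```text
(137, 210) [70 68 70] [0.488 0.305 0.044] tool [ 0.003 -0.026 -0.029]
(132, 225) [35 35 38] [0.493 0.31  0.063] tool [ 0.008 -0.025 -0.048]
(133, 260) [32 31 33] [0.503 0.316 0.055] tool [-0.005 -0.025 -0.048]
(130, 300) [79 78 83] [0.522 0.318 0.002] tool [-0.05  -0.035 -0.015]
(105, 240) [88 89 90] [0.492 0.337 0.21 ] tool [ 0.082 -0.002 -0.176]
(95, 265) [34 35 35] [0.508 0.313 0.089] tool [ 0.012 -0.03  -0.077]
(275, 210) [37 35 35] [0.462 0.345 0.054] tool [ 0.008  0.022 -0.038]
(280, 240) [34 34 35] [0.471 0.351 0.066] tool [ 0.006  0.022 -0.054]
(275, 300) [81 79 83] [0.486 0.371 0.001] tool [-0.05   0.029 -0.014]
(300, 240) [85 87 90] [0.47  0.355 0.077] tool [ 0.012  0.026 -0.063]
```

apply_moves(rotation=[[0,0,0],[0,0,0],[0,0,0],[0,0,0],[0,0,0],[0,0,0],[0,0,0]], dp=[[0,0,0],[0,0,0],[0,0,0],[0,0,0],[0,0,0.004],[0,0,0.008],[0,0,0.008]], grip=[0.7,0.85,1,1,1,1,1])

```text
clock: 8.9
ee_pos: [0.4568, 0.3149, 0.0103]
ee_rot: [[-0.67, -0.567, -0.479], [-0.463, 0.824, -0.328], [0.58, 0.002, -0.814]]
wrist_force: [0.4, 0.3, -0.4]
width: 0.0852
grip_force: 0.0
```

```bash
python3 - <<'E'
from h import *
s=telemetry.read_state(); print(s['ee_pos'],s['wrist_force'])
m=imaging.camera_model("wrist"); p,d=imaging.grab_frame("wrist"); np.savez("w4.npz",p=p,d=d,**m)
a=cv2.resize(p[120:400,110:450],(680,560),interpolation=cv2.INTER_CUBIC); cv2.imwrite("pics/w4.png",a[:,:,::-1])
E
```

```text
[0.45680156 0.31490482 0.01031962] [ 0.36696051  0.28398426 -0.35418217]
```

View pics/w4.png

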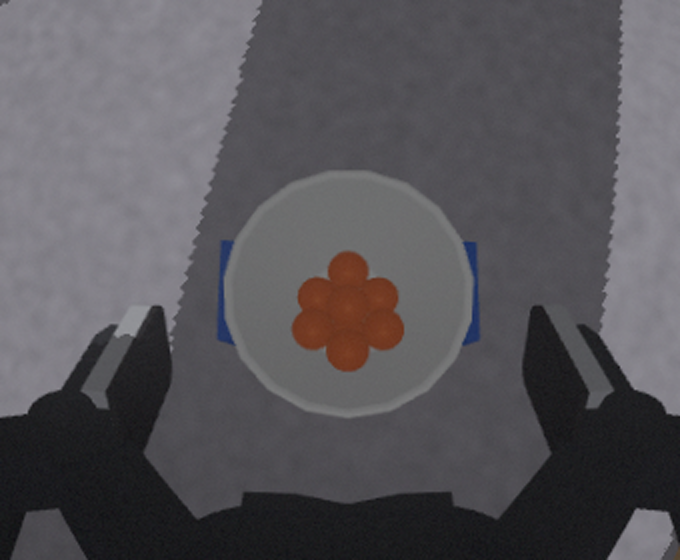

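The view shows the cup upright and centred at (348,293), with its plates at (228,290) and (470,290). The open pad tips at (160,310) and (540,310) lie beside the plates' near halves.

```bash
python3 - <<'E'
from h import *
s=telemetry.read_state(); 
p,d,W=wload("w4"); T=(W-s['ee_pos'])@s['ee_rot']
for x,y in ((155,315),(160,340),(150,400),(125,340),(545,315),(540,340),(550,400),(570,330),(227,290),(232,335),(473,290),(348,175),(348,412),(226,260),(472,260)):
    u,v=int(110+.5*x),int(120+.5*y); print((x,y),p[v,u],W[v,u].round(3),"tool",T[v,u].round(3))
E
```

```text
(155, 315) [40 38 42] [0.487 0.333 0.201] tool [ 0.082 -0.002 -0.176]
(160, 340) [39 38 41] [0.505 0.294 0.055] tool [ 0.004 -0.044 -0.053]
(150, 400) [28 28 32] [0.516 0.302 0.062] tool [-0.004 -0.044 -0.066]
(125, 340) [88 88 91] [0.508 0.292 0.07 ] tool [ 0.011 -0.048 -0.065]
(545, 315) [27 30 29] [0.452 0.362 0.063] tool [ 0.012  0.042 -0.055]
(540, 340) [33 32 34] [0.457 0.365 0.061] tool [ 0.006  0.041 -0.057]
(550, 400) [28 27 32] [0.468 0.372 0.068] tool [-0.     0.041 -0.07 ]
(570, 330) [85 86 90] [0.453 0.368 0.068] tool [ 0.012  0.046 -0.062]
(227, 290) [118 119 118] [0.486 0.299 0.051] tool [ 0.011 -0.03  -0.041]
(232, 335) [109 111 116] [0.494 0.306 0.053] tool [ 0.004 -0.028 -0.049]
(473, 290) [ 77  85 105] [0.453 0.347 0.049] tool [ 0.01   0.028 -0.039]
(348, 175) [119 119 120] [0.446 0.306 0.051] tool [ 0.034 -0.001 -0.025]
(348, 412) [118 117 119] [0.493 0.338 0.052] tool [-0.011 -0.001 -0.058]
(226, 260) [ 54  67 101] [0.481 0.294 0.05 ] tool [ 0.017 -0.03  -0.036]
(472, 260) [34 52 97] [0.447 0.343 0.049] tool [ 0.016  0.029 -0.035]
```

```bash
python3 - <<'E'
from h import *
R0=np.array([[.93169,.36326,0],[.36326,-.93169,0],[0,0,-1]]);p0=np.array([.1997,-.5121,.1978])
for n in("scene0","side0"):
    P,D,X=load(n); q=(X-p0)@R0; m=(D>0)&(abs(q[...,0])<.06)&(abs(q[...,1])<.08)&(q[...,2]>-.25)&(q[...,2]<.08); q=q[m]
    print(n,len(q)); 
    if len(q): print(np.percentile(q,[1,50,99],0).round(3).tolist(), q[q[:,2]>np.percentile(q[:,2],97)][:8].round(3).tolist())
f=np.load("w4.npz");K=f['intrinsics'];s=telemetry.read_state()
def proj(t):
    c=f['R']@(s['ee_pos']+s['ee_rot']@np.array(t))+f['t']; r=np.hypot(c[0],c[1]); th=np.arctan2(r,c[2]); uv=K[0,0]*th*c[:2]/r+K[:2,2]; return ((uv-[110,120])*2).round(0)
for t in ((.011,-.0425,-.013),(.011,-.0425,-.03),(.011,-.0425,-.055),(-.011,-.0425,-.013),(-.011,-.0425,-.055)): print(t,proj(t))
E
```

```text
scene0 1055
[[-0.014, -0.07, -0.242], [0.013, -0.014, -0.146], [0.042, 0.07, -0.056]] [[-0.003, 0.044, -0.064], [0.007, 0.056, -0.064], [-0.011, 0.049, -0.053], [0.007, 0.056, -0.059], [0.003, 0.054, -0.057], [0.01, 0.047, -0.064], [0.006, 0.045, -0.062], [-0.005, 0.046, -0.053]]
side0 48
[[0.008, 0.009, -0.168], [0.013, 0.059, -0.101], [0.037, 0.071, -0.049]] [[0.01, 0.042, -0.051], [0.009, 0.042, -0.047]]
(0.011, -0.0425, -0.013) [199. 242.]
(0.011, -0.0425, -0.03) [185. 269.]
(0.011, -0.0425, -0.055) [161. 318.]
(-0.011, -0.0425, -0.013) [206. 312.]
(-0.011, -0.0425, -0.055) [173. 397.]
```

The fingertips measured by three cameras lie about 50 mm behind the reported TCP when open, not 13 mm. So I need to go about 36 mm deeper, measuring against the real pads.

apply_moves(rotation=[[0,0,0],[0,0,0],[0,0,0],[0,0,0],[0,0,0]], dp=[[0.001,-0.001,0.01],[0.002,-0.001,0.02],[0.002,-0.001,0.028],[0.002,-0.001,0.034],[0.002,-0.001,0.034]], grip=[1,1,1,1,1])

```text
clock: 9.45
ee_pos: [0.4396, 0.302, -0.0163]
ee_rot: [[-0.67, -0.567, -0.479], [-0.463, 0.824, -0.328], [0.581, 0.002, -0.814]]
wrist_force: [0.0, 0.0, 0.2]
width: 0.0851
grip_force: 0.0
```

```bash
python3 - <<'E'
from h import *
s=telemetry.read_state(); print(s['ee_pos'],s['wrist_force'])
m=imaging.camera_model("wrist"); p,d=imaging.grab_frame("wrist"); np.savez("w5.npz",p=p,d=d,**m)
a=cv2.resize(p[120:400,110:450],(510,420),interpolation=cv2.INTER_CUBIC); cv2.imwrite("pics/w5.png",a[:,:,::-1])
E
```

```text
[ 0.43959837  0.3019507  -0.01631413] [0.04024825 0.0072949  0.2280715 ]
```

View pics/w5.png

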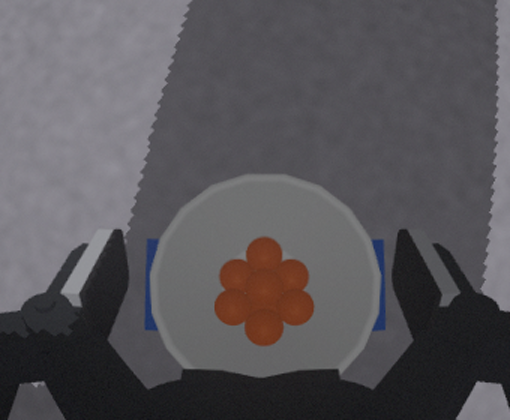

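The pads (tips at (120,230) and (400,230)) now flank the plates, so I'll close.

apply_moves(rotation=[[0,0,0],[0,0,0],[0,0,0],[0,0,0],[0,0,0],[0,0,0],[0,0,0],[0,0,0]], dp=[[0,0,0],[0,0,0],[0,0,0],[0,0,0],[0,0,0],[0,0,0],[0,0,0],[0,0,0]], grip=[0.85,0.75,0.65,0.55,0.4,0.2,0,0])

```text
clock: 10.3
ee_pos: [0.4408, 0.3027, -0.0152]
ee_rot: [[-0.671, -0.567, -0.477], [-0.463, 0.824, -0.327], [0.578, 0.002, -0.816]]
wrist_force: [1.6, 2.9, 5.2]
width: 0.0615
grip_force: 65.3
```

```bash
python3 - <<'E'
from h import *
s=telemetry.read_state(); print(s['ee_pos'],s['wrist_force'],s['width'],s['grip_force'])
R=s['ee_rot']; rel(s['ee_pos']+[0,0,.22],R)
g=s['ee_pos']-.062*R[:,2]; print("pad centre",g)
E
```

```text
[ 0.44080872  0.30273674 -0.01516814] [1.64182202 2.87085853 5.24333378] 0.06147807729366316 65.32094120979309
dp [0.1272, 0.0005, -0.1795] rot [0.0, 0.0, 0.0]
pad centre [0.47040966 0.32298092 0.03540812]
```

apply_moves(rotation=[[0,0,0],[0,0,0],[0,0,0],[0,0,0],[0,0,0],[0,0,0],[0,0,0],[0,0,0],[0,0,0]], dp=[[0.006,0,-0.008],[0.015,0,-0.021],[0.029,0,-0.041],[0.046,0,-0.065],[0.064,0,-0.09],[0.081,0,-0.114],[0.099,0,-0.139],[0.113,0,-0.16],[0.127,0,-0.18]], grip=[0,0,0,0,0,0,0,0,0])

```text
clock: 11.2
ee_pos: [0.4411, 0.3024, 0.207]
ee_rot: [[-0.671, -0.567, -0.478], [-0.463, 0.824, -0.327], [0.579, 0.002, -0.816]]
wrist_force: [-0.1, 0.4, -2.3]
width: 0.0613
grip_force: 65.2
```

```bash
python3 - <<'E'
from h import *
s=telemetry.read_state(); print(s['clock'],s['ee_pos'],s['joints'].round(2),s['wrist_force'].round(2),s['width'])
for n,w in (("scene0",(245,229)),("side0",(244,194))):
    f=np.load(n+".npz");p=f['p'];K=f['intrinsics']; g=cv2.cvtColor(p,cv2.COLOR_RGB2GRAY); hs=cv2.cvtColor(p,cv2.COLOR_RGB2HSV)
    m=((g<70)).astype(np.uint8); x0,y0=w[0]-38,w[1]-32; mm=np.zeros_like(m); mm[y0:y0+64,x0:x0+76]=m[y0:y0+64,x0:x0+76]
    k,l,st,_=cv2.connectedComponentsWithStats(mm); i=1+np.argmax(st[1:,4]); print(st[i])
    c=max(cv2.findContours((l==i).astype(np.uint8),0,1)[0],key=len)[:,0].astype(float)
    ray=np.c_[(c-K[:2,2])/K[0,0],np.ones(len(c))]@f['R']; o=-f['R'].T@f['t']; X=o+ray*((.106-o[2])/ray[:,2])[:,None]
    print(n,cv2.minAreaRect(X[:,:2].astype(np.float32)))
E
```

```text
11.2 [0.44109627 0.30235128 0.20702911] [ 0.53  0.68  1.23 -0.04  1.84 -1.64] [-0.13  0.4  -2.3 ] 0.061289475905197816
[220 208  51  43 740]
scene0 ((0.6438726782798767, -0.06674810498952866), (0.11843730509281158, 0.11644314229488373), 2.0663888454437256)
[223 180  42  29 568]
side0 ((0.6435005068778992, -0.06174428015947342), (0.1172487661242485, 0.11924050748348236), 2.1229188442230225)
```

```bash
cat >> h.py <<'E'
L=.062
WELL=np.array([.6437,-.0645]); AZ=np.degrees(np.arctan2(WELL[1],WELL[0]))
E
python3 - <<'E'
from h import *
s=telemetry.read_state(); R=s['ee_rot']; g=s['ee_pos']-L*R[:,2]; print(g)
up=R.T@[0,0,1]; print(up, AZ)
g1=g+[0.01,0,.02]; R1=tool(214.5,0); print("A"); rel(g1+L*R1[:,2],R1)
print("mouth at down",R1@up)
az=AZ+180
R4=tool(az,0,1); print("mouth before pour",R4@up); R5=tool(az,65,1); m=R5@up; print("pour mouth",m, "tilt",np.degrees(np.arccos(m[2])))
u=np.array([*WELL/np.linalg.norm(WELL),0]); g4=np.array([*WELL,.25])-.045*u
p1=g1+L*R1[:,2];p4=g4+L*R4[:,2]
for k in (1,2,3): # thirds
    Ra=R1@Ro.from_rotvec([0,0,np.radians(220*(k-1)/3)]).as_matrix(); Rb=R1@Ro.from_rotvec([0,0,np.radians(220*k/3)]).as_matrix()
    rel(p1+(p4-p1)*k/3,Rb,p1+(p4-p1)*(k-1)/3,Ra)
print(Rb.round(3),R4.round(3),p4)
E
```

```text
[0.47070759 0.32260064 0.25759721]
[ 0.57859192  0.00207186 -0.81561455] -5.722049649439094
A
dp [-0.031, -0.0058, -0.0325] rot [0.1, -35.35, 0.07]
mouth at down [-0.47800627 -0.3260106   0.81561455]
mouth before pour [ 0.57550238 -0.0597487   0.81561455]
pour mouth [ 0.97861315 -0.10014119 -0.17968875] tilt 100.35163118878714
dp [0.0398, -0.1274, 0.0092] rot [0.0, 0.0, 73.33]
dp [-0.1107, -0.0746, 0.0092] rot [0.0, 0.0, 73.33]
dp [-0.1032, 0.0846, 0.0092] rot [0.0, 0.0, 73.33]
[[ 0.995 -0.096  0.   ]
 [-0.096 -0.995  0.   ]
 [ 0.     0.    -1.   ]] [[ 0.995 -0.1   -0.   ]
 [-0.1   -0.995  0.   ]
 [-0.     0.    -1.   ]] [ 0.59892422 -0.06001338  0.188     ]
```

apply_moves(rotation=[[0,-5,0],[0,-10,0],[0,-15,0],[0,-20,0],[0,-25,0],[0,-30,0],[0,-34,0],[0,-35.3,0]], dp=[[-0.004,-0.001,-0.005],[-0.008,-0.001,-0.009],[-0.013,-0.002,-0.014],[-0.017,-0.003,-0.018],[-0.022,-0.004,-0.023],[-0.026,-0.005,-0.028],[-0.03,-0.006,-0.032],[-0.031,-0.006,-0.033]], grip=[0,0,0,0,0,0,0,0])

```text
clock: 12.0
ee_pos: [0.4808, 0.3223, 0.215]
ee_rot: [[-0.824, -0.567, -0.001], [-0.567, 0.824, 0.002], [-0.001, 0.002, -1.0]]
wrist_force: [0.7, -0.8, -2.0]
width: 0.0612
grip_force: 65.3
```

apply_moves(rotation=[[0,0,4],[0,0,11],[0,0,19],[0,0,27],[0,0,35],[0,0,43],[0,0,51],[0,0,59],[0,0,67],[0,0,73.3]], dp=[[0.002,-0.006,0],[0.006,-0.019,0.001],[0.01,-0.033,0.002],[0.014,-0.047,0.003],[0.018,-0.061,0.004],[0.023,-0.075,0.005],[0.027,-0.089,0.006],[0.032,-0.103,0.007],[0.036,-0.116,0.008],[0.04,-0.127,0.009]], grip=[0,0,0,0,0,0,0,0,0,0])

```text
clock: 13.0
ee_pos: [0.5201, 0.1946, 0.2047]
ee_rot: [[-0.776, 0.631, -0.004], [0.631, 0.776, 0.0], [0.003, -0.003, -1.0]]
wrist_force: [-0.5, -0.2, -1.7]
width: 0.061
grip_force: 65.3
```

apply_moves(rotation=[[0,0,7.3],[0,0,14.6],[0,0,22],[0,0,29.3],[0,0,36.6],[0,0,44],[0,0,51.3],[0,0,58.6],[0,0,66],[0,0,73.3]], dp=[[-0.011,-0.007,0.001],[-0.022,-0.015,0.002],[-0.033,-0.022,0.003],[-0.044,-0.03,0.004],[-0.055,-0.037,0.005],[-0.066,-0.045,0.006],[-0.077,-0.052,0.007],[-0.089,-0.06,0.008],[-0.1,-0.067,0.009],[-0.111,-0.075,0.009]], grip=[0,0,0,0,0,0,0,0,0,0])

```text
clock: 14.0
ee_pos: [0.5596, 0.0669, 0.1954]
ee_rot: [[0.381, 0.925, -0.004], [0.925, -0.381, 0.001], [-0.001, -0.004, -1.0]]
wrist_force: [1.3, -0.3, -1.7]
width: 0.0613
grip_force: 65.3
```

apply_moves(rotation=[[0,0,7.3],[0,0,14.6],[0,0,22],[0,0,29.3],[0,0,36.6],[0,0,44],[0,0,51.3],[0,0,58.6],[0,0,66],[0,0,73.3]], dp=[[-0.01,0.008,0.001],[-0.02,0.017,0.002],[-0.031,0.025,0.003],[-0.041,0.034,0.004],[-0.052,0.042,0.005],[-0.062,0.051,0.006],[-0.072,0.059,0.007],[-0.083,0.068,0.008],[-0.096,0.078,0.009],[-0.103,0.085,0.009]], grip=[0,0,0,0,0,0,0,0,0,0])

```text
clock: 15.0
ee_pos: [0.5996, -0.0609, 0.1861]
ee_rot: [[0.995, -0.099, -0.005], [-0.099, -0.995, 0.001], [-0.005, -0.0, -1.0]]
wrist_force: [-0.0, 0.8, -1.4]
width: 0.0612
grip_force: 65.3
```

```bash
python3 - <<'E'
from h import *
s=telemetry.read_state(); print(s['clock'],s['ee_pos'],s['joints'].round(2),s['wrist_force'].round(2),s['width']); print(s['ee_rot'].round(3))
u=np.array([*WELL/np.linalg.norm(WELL),0]); g5=np.array([*WELL,.17])-.045*u
R0=tool(AZ+180,0,1); p0=s['ee_pos']; rel(p0,R0)
p=p0;Rc=s['ee_rot']
for T in (10,20,30,40,50,60,66):
    Rn=tool(AZ+180,T,1); z=.25+(.17-.25)*min(1,T/30); pn=np.array([*g5[:2],z])+L*Rn[:,2]; print(T,end=" "); rel(pn,Rn,p0,Rc)
E
```

```text
15.0 [ 0.59964784 -0.06089508  0.18613793] [-0.18  0.46  1.52 -0.    1.17  1.49] [-0.04  0.8  -1.42] 0.06121113667751945
[[ 0.995 -0.099 -0.005]
 [-0.099 -0.995  0.001]
 [-0.005 -0.    -1.   ]]
dp [0.0, 0.0, 0.0] rot [-0.01, 0.26, 0.03]
10 dp [-0.0115, -0.0008, 0.0239] rot [-0.01, -9.74, 0.03]
20 dp [-0.0218, -0.0008, 0.0478] rot [-0.01, -19.74, 0.03]
30 dp [-0.0315, -0.0008, 0.07] rot [-0.01, -29.74, 0.03]
40 dp [-0.0404, -0.0008, 0.0638] rot [-0.0, -39.74, 0.03]
50 dp [-0.048, -0.0008, 0.0562] rot [-0.0, -49.74, 0.03]
60 dp [-0.0543, -0.0008, 0.0474] rot [0.0, -59.74, 0.03]
66 dp [-0.0573, -0.0008, 0.0416] rot [0.0, -65.74, 0.03]
```

apply_moves(rotation=[[0,-5,0],[0,-10,0],[0,-15,0],[0,-20,0],[0,-25,0],[0,-30,0],[0,-34,0],[0,-38,0],[0,-42,0],[0,-46,0]], dp=[[-0.006,-0.001,0.012],[-0.0115,-0.001,0.024],[-0.017,-0.001,0.036],[-0.022,-0.001,0.048],[-0.027,-0.001,0.06],[-0.032,-0.001,0.07],[-0.035,-0.001,0.0675],[-0.039,-0.001,0.065],[-0.042,-0.001,0.062],[-0.045,-0.001,0.059]], grip=[0,0,0,0,0,0,0,0,0,0])

```text
clock: 16.0
ee_pos: [0.555, -0.0547, 0.1277]
ee_rot: [[0.687, -0.094, -0.721], [-0.064, -0.996, 0.068], [-0.724, -0.0, -0.69]]
wrist_force: [-0.2, -0.2, -1.5]
width: 0.0614
grip_force: 65.7
```

```bash
python3 - <<'E'
from h import *
s=telemetry.read_state(); print(s['clock'],s['ee_pos'],s['joints'].round(2),s['wrist_force'].round(2))
u=np.array([*WELL/np.linalg.norm(WELL),0]); g5=np.array([*WELL,.17])-.045*u; print((s['ee_pos']-L*s['ee_rot'][:,2])-g5)
for T in (56,66,68):
    Rn=tool(AZ+180,T,1); print(T,end=" "); rel(g5+L*Rn[:,2],Rn)
E
```

```text
16.0 [ 0.55497076 -0.05467422  0.12774922] [-0.16  0.93  1.07 -0.05  1.95  1.51] [-0.17 -0.17 -1.54]
[0.0007324  0.00112916 0.00052128]
56 dp [-0.0104, 0.0009, -0.0001] rot [0.27, -9.62, 0.24]
66 dp [-0.0209, 0.0008, -0.0028] rot [0.29, -19.62, 0.21]
68 dp [-0.0229, 0.0008, -0.0036] rot [0.29, -21.62, 0.21]
```

apply_moves(rotation=[[0,-3,0],[0,-6,0],[0,-9.6,0],[0,-13,0],[0,-16,0],[0,-19.6,0],[0,-21.6,0],[0,-21.6,0],[0,-21.6,0],[0,-21.6,0]], dp=[[-0.003,0,0],[-0.0065,0.001,0],[-0.0104,0.001,0],[-0.014,0.001,-0.001],[-0.017,0.001,-0.002],[-0.021,0.001,-0.003],[-0.023,0.001,-0.0036],[-0.023,0.001,-0.0036],[-0.023,0.001,-0.0036],[-0.023,0.001,-0.0036]], grip=[0,0,0,0,0,0,0,0,0,0])

```text
clock: 17.0
ee_pos: [0.5418, -0.0545, 0.1467]
ee_rot: [[0.378, -0.093, -0.921], [-0.035, -0.996, 0.087], [-0.925, -0.0, -0.38]]
wrist_force: [0.5, 0.7, 0.5]
width: 0.0613
grip_force: 65.9
```

```bash
python3 - <<'E'
from h import *
s=telemetry.read_state(); print(s['clock'],s['ee_pos'],s['wrist_force'].round(2)); print((s['ee_rot']@[.579,0,-.816]).round(3))
o=[]
for n,c in (("scene",(245,229)),("side",(244,194))):
    p,d=imaging.grab_frame(n); np.savez(n+"6.npz",p=p,d=d,**imaging.camera_model(n)); o.append(cv2.resize(p[c[1]-60:c[1]+60,c[0]-60:c[0]+60],(390,390),interpolation=cv2.INTER_CUBIC))
cv2.imwrite("pics/pour6.png",np.hstack(o)[:,:,::-1])
E
```

```text
17.0 [ 0.54183364 -0.05447996  0.14671517] [0.5  0.67 0.47]
[ 0.97  -0.091 -0.226]
```

View pics/pour6.png

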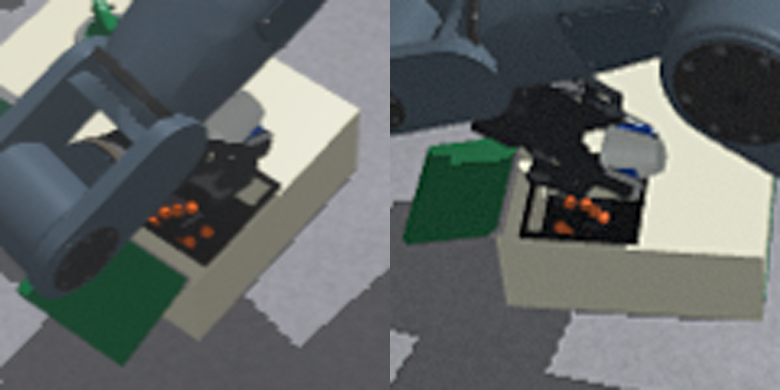

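The crops show the orange beads lying inside the well ((170,215)-(205,235) left, (565,205)-(605,225) right) with the cup tipped above it. Force dropped by about the beads' weight. Now returning.

```bash
python3 - <<'E'
from h import *
s=telemetry.read_state(); u=np.array([*WELL/np.linalg.norm(WELL),0]); g5=np.array([*WELL,.17])-.045*u; p0=s['ee_pos'];Rc=s['ee_rot']
for T,z in ((50,.19),(34,.22),(17,.24),(0,.26)):
    Rn=tool(AZ+180,T,1); pn=np.array([*g5[:2],z])+L*Rn[:,2]; print(T,end=" "); rel(pn,Rn,p0,Rc)
g1=np.array([.4704,.323,.26]); R1=tool(214.5,0); p1=g1+L*R1[:,2]; p4=pn
for k in (3,2,1):
    Ra=R1@Ro.from_rotvec([0,0,np.radians(219.8*k/3)]).as_matrix(); Rb=R1@Ro.from_rotvec([0,0,np.radians(219.8*(k-1)/3)]).as_matrix()
    rel(p1+(p4-p1)*(k-1)/3,Rb,p1+(p4-p1)*k/3,Ra)
E
```

```text
50 dp [0.0006, -0.0001, -0.0104] rot [0.3, 17.69, 0.2]
34 dp [-0.0116, -0.0001, -0.0293] rot [0.27, 33.69, 0.24]
17 dp [-0.0165, 0.0, -0.0492] rot [0.23, 50.69, 0.29]
0 dp [-0.0256, 0.0001, -0.0726] rot [0.19, 67.69, 0.33]
dp [-0.0545, -0.1232, 0.0] rot [0.0, 0.0, -73.27]
dp [0.1023, -0.0876, 0.0] rot [0.0, 0.0, -73.27]
dp [0.1133, 0.0727, 0.0] rot [0.0, 0.0, -73.27]
```

apply_moves(rotation=[[0,6,0],[0,12,0],[0,17.7,0],[0,25.7,0],[0,33.7,0],[0,42,0],[0,50.7,0],[0,59,0],[0.2,67.7,0.3],[0.2,67.7,0.3]], dp=[[0,0,-0.003],[0,0,-0.006],[0,0,-0.01],[-0.006,0,-0.02],[-0.012,0,-0.029],[-0.014,0,-0.039],[-0.0165,0,-0.049],[-0.021,0,-0.061],[-0.0256,0,-0.0726],[-0.0256,0,-0.0726]], grip=[0,0,0,0,0,0,0,0,0,0])

```text
clock: 18.1
ee_pos: [0.5983, -0.0598, 0.2001]
ee_rot: [[0.995, -0.1, 0.005], [-0.1, -0.995, -0.0], [0.005, -0.0, -1.0]]
wrist_force: [-0.1, 0.8, -0.6]
width: 0.0616
grip_force: 65.9
```

apply_moves(rotation=[[0,0,-7.3],[0,0,-14.6],[0,0,-22],[0,0,-29.3],[0,0,-36.6],[0,0,-44],[0,0,-51.3],[0,0,-58.6],[0,0,-66],[0,0,-73.3]], dp=[[-0.005,-0.012,0],[-0.011,-0.025,0],[-0.016,-0.037,0],[-0.022,-0.049,0],[-0.027,-0.062,0],[-0.033,-0.074,0],[-0.038,-0.086,0],[-0.044,-0.099,0],[-0.049,-0.111,0],[-0.0545,-0.123,0]], grip=[0,0,0,0,0,0,0,0,0,0])

```text
clock: 19.1
ee_pos: [0.5564, 0.0684, 0.197]
ee_rot: [[0.376, 0.927, -0.006], [0.927, -0.376, 0.0], [-0.002, -0.006, -1.0]]
wrist_force: [-0.1, 0.4, -0.4]
width: 0.0617
grip_force: 65.9
```

apply_moves(rotation=[[0,0,-7.3],[0,0,-14.6],[0,0,-22],[0,0,-29.3],[0,0,-36.6],[0,0,-44],[0,0,-51.3],[0,0,-58.6],[0,0,-66],[0,0,-73.3]], dp=[[0.01,-0.009,0],[0.02,-0.018,0],[0.031,-0.026,0],[0.041,-0.035,0],[0.051,-0.044,0],[0.061,-0.053,0],[0.072,-0.061,0],[0.082,-0.07,0],[0.092,-0.079,0],[0.102,-0.088,0]], grip=[0,0,0,0,0,0,0,0,0,0])

```text
clock: 20.1
ee_pos: [0.5139, 0.1962, 0.1972]
ee_rot: [[-0.779, 0.626, -0.006], [0.627, 0.779, -0.001], [0.004, -0.005, -1.0]]
wrist_force: [-0.0, 0.5, -0.3]
width: 0.0612
grip_force: 65.9
```

apply_moves(rotation=[[0,0,-7.3],[0,0,-14.6],[0,0,-22],[0,0,-29.3],[0,0,-36.6],[0,0,-44],[0,0,-51.3],[0,0,-58.6],[0,0,-66],[0,0,-73.3]], dp=[[0.011,0.007,0],[0.023,0.015,0],[0.034,0.022,0],[0.045,0.029,0],[0.057,0.036,0],[0.068,0.044,0],[0.079,0.051,0],[0.091,0.058,0],[0.102,0.065,0],[0.113,0.073,0]], grip=[0,0,0,0,0,0,0,0,0,0])

```text
clock: 21.1
ee_pos: [0.4723, 0.324, 0.1972]
ee_rot: [[-0.824, -0.567, -0.005], [-0.567, 0.824, -0.002], [0.006, 0.001, -1.0]]
wrist_force: [-0.5, 0.1, -0.8]
width: 0.0613
grip_force: 65.9
```

```bash
python3 - <<'E'
from h import *
s=telemetry.read_state(); print(s['clock'],s['ee_pos'],s['joints'].round(2),s['wrist_force'].round(2)); p0=s['ee_pos'];Rc=s['ee_rot']
Rg=np.array([[-0.671,-0.567,-0.477],[-0.463,0.824,-0.327],[0.578,0.002,-0.816]])
P=np.array([.4408,.3027,-.0152])
for z in (.16,.06,.02): print(z,end=" "); rel(P+[0,0,z],Rg)
# bead count in well
for n in ("scene6","side6"):
    f=np.load(n+".npz"); 
m=imaging.camera_model("wrist"); p,d=imaging.grab_frame("wrist"); hs=cv2.cvtColor(p,cv2.COLOR_RGB2HSV); o=(hs[...,1]>140)&(hs[...,0]<16)&(hs[...,2]>90); v,u=np.nonzero(o); print("orange px",len(u), np.median(u) if len(u) else "",np.median(v) if len(v) else ""); cv2.imwrite("pics/w7.png",p[:,:,::-1])
E
```

```text
21.1 [0.47229352 0.323971   0.19721528] [ 0.52  0.4   1.59  0.    1.16 -1.65] [-0.54  0.11 -0.77]
0.16 dp [0.0377, 0.0003, 0.0526] rot [-0.02, 35.01, -0.04]
0.06 dp [0.0371, 0.0001, 0.1526] rot [-0.02, 35.01, -0.04]
0.02 dp [0.0369, 0.0001, 0.1926] rot [-0.02, 35.01, -0.04]
orange px 442 151.0 220.0
```

apply_moves(rotation=[[0,7,0],[0,14,0],[0,21,0],[0,28,0],[0,35,0],[0,35,0],[0,35,0],[0,35,0],[0,35,0],[0,35,0]], dp=[[0.008,0,0.01],[0.015,0,0.021],[0.023,0,0.032],[0.03,0,0.042],[0.0377,0,0.06],[0.0377,0,0.09],[0.037,0,0.12],[0.037,0,0.15],[0.037,0,0.175],[0.037,0,0.19]], grip=[0,0,0,0,0,0,0,0,0,0])

```text
clock: 22.15
ee_pos: [0.4412, 0.3022, 0.0057]
ee_rot: [[-0.676, -0.56, -0.479], [-0.457, 0.828, -0.324], [0.578, -0.0, -0.816]]
wrist_force: [0.1, -0.7, -1.1]
width: 0.0616
grip_force: 65.9
```

```bash
python3 - <<'E'
from h import *
s=telemetry.read_state(); print(s['clock'],s['ee_pos'],s['wrist_force'].round(2))
Rg=np.array([[-0.671,-0.567,-0.477],[-0.463,0.824,-0.327],[0.578,0.002,-0.816]])
P=np.array([.4408,.3027,-.0152]); rel(P+[0,0,.006],Rg); rel(P,Rg)
p,d=imaging.grab_frame("wrist"); hs=cv2.cvtColor(p,cv2.COLOR_RGB2HSV); o=(hs[...,1]>140)&(hs[...,0]<16)&(hs[...,2]>90); o=o[200:,200:370]; print("orange px in cup",o.sum())
E
```

```text
22.15 [0.441247   0.30216327 0.00567505] [ 0.07 -0.65 -1.13]
dp [-0.0085, 0.0007, 0.0122] rot [0.18, -0.01, -0.43]
dp [-0.012, 0.0007, 0.0171] rot [0.18, -0.01, -0.43]
orange px in cup 0
```

apply_moves(rotation=[[0,0,-0.4],[0,0,-0.4],[0,0,-0.4],[0,0,-0.4],[0,0,-0.4],[0,0,-0.4],[0,0,-0.4]], dp=[[-0.003,0,0.004],[-0.006,0,0.008],[-0.0085,0,0.012],[-0.01,0,0.0145],[-0.011,0,0.016],[-0.012,0,0.017],[-0.012,0,0.017]], grip=[0,0,0,0,0,0,0])

```text
clock: 22.9
ee_pos: [0.4421, 0.3031, -0.013]
ee_rot: [[-0.673, -0.567, -0.475], [-0.466, 0.824, -0.322], [0.574, 0.005, -0.819]]
wrist_force: [-0.1, -0.6, -0.6]
width: 0.0611
grip_force: 65.9
```

apply_moves(rotation=[[0,0,0],[0,0,0],[0,0,0]], dp=[[-0.0006,0,0.0008],[-0.001,0,0.0014],[-0.001,0,0.0014]], grip=[0,0,0])

```text
clock: 23.2
ee_pos: [0.442, 0.303, -0.0148]
ee_rot: [[-0.673, -0.567, -0.475], [-0.466, 0.824, -0.322], [0.574, 0.005, -0.819]]
wrist_force: [-0.3, -0.2, -0.4]
width: 0.0613
grip_force: 65.9
```

apply_moves(rotation=[[0,0,0],[0,0,0],[0,0,0]], dp=[[-0.0006,0,0.0008],[-0.001,0,0.0014],[-0.001,0,0.0014]], grip=[0,0,0])

```text
clock: 23.5
ee_pos: [0.4422, 0.3032, -0.0153]
ee_rot: [[-0.673, -0.567, -0.475], [-0.466, 0.824, -0.322], [0.574, 0.005, -0.819]]
wrist_force: [-1.3, -0.1, 9.0]
width: 0.0612
grip_force: 66.9
```

Contact at 9 N; releasing and backing out.

apply_moves(rotation=[[0,0,0],[0,0,0],[0,0,0],[0,0,0],[0,0,0],[0,0,0],[0,0,0]], dp=[[0,0,-0.001],[0,0,-0.001],[0,0,-0.001],[0,0,-0.001],[0,0,-0.001],[0,0,-0.001],[0,0,-0.001]], grip=[0.72,0.8,0.9,1,1,1,1])

```text
clock: 24.2
ee_pos: [0.4425, 0.3034, -0.0157]
ee_rot: [[-0.673, -0.567, -0.475], [-0.466, 0.824, -0.322], [0.574, 0.005, -0.819]]
wrist_force: [0.0, 0.8, -0.1]
width: 0.085
grip_force: 0.0
```

apply_moves(rotation=[[0,0,0],[0,0,0],[0,0,0],[0,0,0],[0,0,0],[0,0,0],[0,0,0],[0,0,0]], dp=[[0,0,-0.008],[0,0,-0.02],[0,0,-0.04],[0,0,-0.06],[0,0,-0.085],[0,0,-0.11],[0,0,-0.14],[0,0,-0.16]], grip=[1,1,1,1,1,1,1,1])

```text
clock: 25.0
ee_pos: [0.52, 0.3558, 0.1182]
ee_rot: [[-0.674, -0.567, -0.473], [-0.467, 0.824, -0.321], [0.572, 0.005, -0.821]]
wrist_force: [-0.2, 0.9, -0.2]
width: 0.0851
grip_force: 0.0
```

```bash
python3 - <<'E'
from h import *
s=telemetry.read_state(); print(s['clock'],s['ee_pos'],s['joints'].round(2))
m=imaging.camera_model("wrist"); p,d=imaging.grab_frame("wrist"); np.savez("w8.npz",p=p,d=d,**m)
q,d=imaging.grab_frame("side")
cv2.imwrite("pics/w8.png",np.hstack([cv2.resize(p,(400,300)),cv2.resize(q[80:380,150:450],(300,300))])[:,:,::-1])
# knob from scene0/side0: green mask contour at z=.144
for n,c in (("scene0",(219,178)),("side0",(281,153))):
    P,D,X=load(n); hs=cv2.cvtColor(P,cv2.COLOR_RGB2HSV).astype(int)
E
```

```text
25.0 [0.51997905 0.35582958 0.11815486] [ 0.54  0.95  0.94 -0.03  1.85 -1.63]
```

View pics/w8.png

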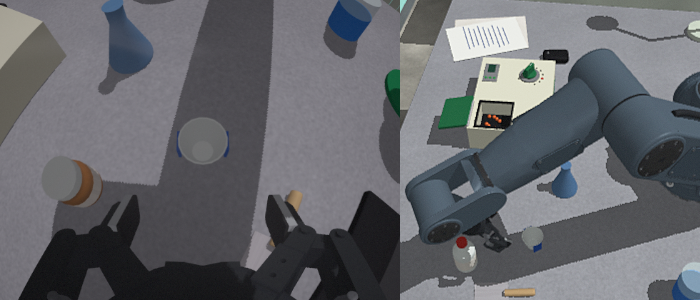

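The cup stands upright and empty at (202,140) in the left picture. The right picture shows the beads in the well at (490,118) and the clear knob at (530,72). On to the knob.

```bash
python3 - <<'E'
from h import *
s=telemetry.read_state(); Rd=tool(214.5,0); pA=np.array([.52,.33,.27]); rel(pA,Rd)
pB=np.array([.553,-.257,.23])
def yaw(a): a=np.radians(a); y=np.array([np.cos(a),np.sin(a),0]); z=np.array([0,0,-1.]); return np.c_[np.cross(y,z),y,z]
rel(pA+(pB-pA)/2,yaw(124.5-75.75),pA,Rd); rel(pB,yaw(-27),pA+(pB-pA)/2,yaw(124.5-75.75))
E
```

```text
dp [0.099, -0.0206, -0.1163] rot [0.25, -34.71, 0.11]
dp [0.1526, -0.2512, 0.02] rot [0.0, 0.0, 75.75]
dp [-0.2059, -0.2098, 0.02] rot [0.0, 0.0, 75.75]
```

apply_moves(rotation=[[0,0,0],[0,-5,0],[0,-12,0],[0,-19,0],[0,-26,0],[0,-33,0],[0,-34.7,0],[0,-34.7,0]], dp=[[0,0,-0.03],[0.015,0,-0.055],[0.035,-0.005,-0.08],[0.06,-0.01,-0.1],[0.08,-0.015,-0.116],[0.099,-0.02,-0.116],[0.099,-0.02,-0.116],[0.099,-0.02,-0.116]], grip=[1,1,1,1,1,1,1,1])

```text
clock: 25.9
ee_pos: [0.5173, 0.3288, 0.2678]
ee_rot: [[-0.824, -0.566, -0.007], [-0.566, 0.824, 0.001], [0.005, 0.005, -1.0]]
wrist_force: [0.1, -0.7, -0.5]
width: 0.0853
grip_force: 0.0
```

apply_moves(rotation=[[0,0,7.6],[0,0,15.2],[0,0,22.7],[0,0,30.3],[0,0,37.9],[0,0,45.5],[0,0,53],[0,0,60.6],[0,0,68.2],[0,0,75.75]], dp=[[0.015,-0.025,0],[0.03,-0.05,0],[0.045,-0.075,0],[0.061,-0.1,0],[0.076,-0.125,0],[0.092,-0.15,0.005],[0.107,-0.176,0.01],[0.122,-0.2,0.015],[0.137,-0.226,0.02],[0.1526,-0.251,0.02]], grip=[1,1,1,1,1,1,1,1,1,1])

```text
clock: 26.9
ee_pos: [0.5346, 0.0353, 0.245]
ee_rot: [[-0.749, 0.663, -0.011], [0.663, 0.749, 0.001], [0.009, -0.007, -1.0]]
wrist_force: [0.3, 0.9, 0.7]
width: 0.0859
grip_force: 0.0
```

apply_moves(rotation=[[0,0,7.6],[0,0,15.2],[0,0,22.7],[0,0,30.3],[0,0,37.9],[0,0,45.5],[0,0,53],[0,0,60.6],[0,0,68.2],[0,0,75.75]], dp=[[-0.021,-0.021,0],[-0.041,-0.042,0],[-0.062,-0.063,0],[-0.082,-0.084,0],[-0.103,-0.105,0],[-0.124,-0.126,0.005],[-0.144,-0.147,0.01],[-0.165,-0.168,0.015],[-0.19,-0.194,0.02],[-0.206,-0.21,0.02]], grip=[1,1,1,1,1,1,1,1,1,1])

```text
clock: 27.9
ee_pos: [0.5508, -0.2592, 0.2241]
ee_rot: [[0.459, 0.888, -0.011], [0.888, -0.459, 0.002], [-0.003, -0.011, -1.0]]
wrist_force: [-0.3, -0.7, 0.1]
width: 0.0854
grip_force: 0.0
```

apply_moves(rotation=[[0,0,0],[0,0,0]], dp=[[0,0,0],[0,0,0]], grip=[1,1])

```text
clock: 28.1
ee_pos: [0.5511, -0.2572, 0.2251]
ee_rot: [[0.452, 0.892, -0.01], [0.892, -0.452, 0.002], [-0.002, -0.01, -1.0]]
wrist_force: [0.8, 0.6, -0.1]
width: 0.085
grip_force: 0.0
```

```bash
python3 - <<'E'
from h import *
s=telemetry.read_state(); print(s['clock'],s['ee_pos'],s['joints'].round(2)); print(s['ee_rot'].round(3))
m=imaging.camera_model("wrist"); p,d=imaging.grab_frame("wrist"); np.savez("w9.npz",p=p,d=d,**m); cv2.imwrite("pics/w9.png",p[:,:,::-1])
E
```

```text
28.1 [ 0.55111449 -0.2571875   0.22511878] [-0.51  0.44  1.45 -0.    1.26 -0.04]
[[ 0.452  0.892 -0.01 ]
 [ 0.892 -0.452  0.002]
 [-0.002 -0.01  -1.   ]]
```

View pics/w9.png

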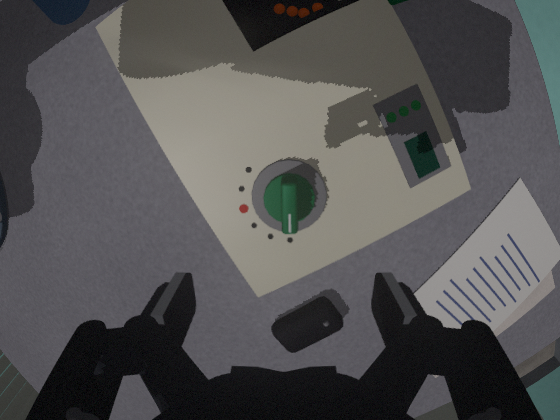

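The wrist view shows the knob at (289,200) with its white line at (290,222) on the home dot at (290,240). The red third-click dot is at (244,209), which is clockwise.

```bash
python3 - <<'E'
from h import *
s=telemetry.read_state(); p,d,W=wload("w9"); hs=cv2.cvtColor(p,cv2.COLOR_RGB2HSV).astype(int); v,u=np.mgrid[:420,:560]
A=(abs(u-289)<45)&(abs(v-200)<45)&(d>0)
q=W[A&(W[...,2]>.138)&(W[...,2]<.152)]; r=cv2.minAreaRect(q[:,:2].astype(np.float32)); print(len(q),r,np.median(q[:,2]))
g=W[A&(W[...,2]>.108)&(W[...,2]<.122)]; print("disc",len(g),cv2.minEnclosingCircle(g[:,:2].astype(np.float32)),np.median(g[:,2]))
red=A&(hs[...,1]>140)&((hs[...,0]<8)|(hs[...,0]>172)); print("red dot",W[(abs(u-244)<4)&(abs(v-209)<4)].mean(0))
print("home dot",W[240,290],"line",W[222,290])
# line orient by PCA
c=np.array(r[0]); e=np.linalg.svd(q[:,:2]-q[:,:2].mean(0))[2][0]; print("pca",q[:,:2].mean(0),np.degrees(np.arctan2(e[1],e[0]))%180)
hd=W[240,290][:2]-c; rd=W[209,244][:2]-c; print("home ang",np.degrees(np.arctan2(*hd[::-1])),"red ang",np.degrees(np.arctan2(*rd[::-1])))
E
```

```text
857 ((0.5554485321044922, -0.2610422670841217), (0.04548335447907448, 0.013413871638476849), 63.95345687866211) 0.1445626627864671
disc 1410 ((0.5557500720024109, -0.26119881868362427), 0.03478217497467995) 0.11470766829692294
red dot [ 0.51182175 -0.25293722  0.10782608]
home dot [ 0.53562757 -0.30378056  0.10149258] line [ 0.55081003 -0.27218591  0.14455696]
pca [ 0.55624052 -0.25981658] 64.46323648088189
home ang -114.88070172950482 red ang 171.73192288737766
```

```bash
python3 - <<'E'
from h import *
def yaw(a): a=np.radians(a); y=np.array([np.cos(a),np.sin(a),0]); z=np.array([0,0,-1.]); return np.c_[np.cross(y,z),y,z]
for z in (.12,.083): rel([.5556,-.2605,z],yaw(-25.4))
E
```

```text
dp [-0.0012, 0.0066, 0.1054] rot [-0.52, 0.13, -1.43]
dp [-0.0011, 0.007, 0.1424] rot [-0.52, 0.13, -1.43]
```

apply_moves(rotation=[[-0.5,0.1,-1.4],[-0.5,0.1,-1.4],[-0.5,0.1,-1.4],[-0.5,0.1,-1.4],[-0.5,0.1,-1.4],[-0.5,0.1,-1.4],[-0.5,0.1,-1.4],[-0.5,0.1,-1.4],[-0.5,0.1,-1.4]], dp=[[-0.001,0.003,0.02],[-0.001,0.006,0.045],[-0.001,0.007,0.07],[-0.001,0.007,0.09],[-0.001,0.007,0.105],[-0.001,0.007,0.12],[-0.001,0.007,0.132],[-0.001,0.007,0.142],[-0.001,0.007,0.142]], grip=[1,1,1,1,1,1,1,1,1])

```text
clock: 29.05
ee_pos: [0.5554, -0.2609, 0.083]
ee_rot: [[0.431, 0.902, -0.001], [0.902, -0.431, -0.001], [-0.001, -0.0, -1.0]]
wrist_force: [-0.4, -1.0, 0.1]
width: 0.0853
grip_force: 0.0
```

```bash
python3 - <<'E'
from h import *
s=telemetry.read_state(); print(s['clock'],s['ee_pos'],s['wrist_force'],np.degrees(np.arctan2(s['ee_rot'][1,1],s['ee_rot'][0,1])))
m=imaging.camera_model("wrist"); p,d=imaging.grab_frame("wrist"); np.savez("w10.npz",p=p,d=d,**m); p,d,W=wload("w10")
v,u=np.mgrid[:420,:560]; q=W[(abs(u-285)<60)&(v<330)&(v>150)&(d>0)&(W[...,2]>.140)&(W[...,2]<.149)&(abs(W[...,0]-.5556)<.03)&(abs(W[...,1]+.26)<.03)]
r=cv2.minAreaRect(q[:,:2].astype(np.float32)); print(len(q),r); print("tool",(np.array([*r[0],.14])-s['ee_pos'])@s['ee_rot'])
T=(W-s['ee_pos'])@s['ee_rot']; f=T[(d>0)&(abs(T[...,1])>.036)&(abs(T[...,1])<.05)&(abs(T[...,0])<.013)&(T[...,2]<-.03)&(T[...,2]>-.09)]; print("tips",f[:,2].max() if len(f) else None, f[:,2].max()*-1+s['ee_pos'][2])
E
```

```text
29.05 [ 0.55536071 -0.26094525  0.08302698] [-0.37925092 -0.96139839  0.11196663] -25.561469349626957
2381 ((0.5571649670600891, -0.257250040769577), (0.03702842444181442, 0.01404675655066967), 63.96048355102539)
tool [ 4.06955317e-03  1.52599163e-05 -5.69760806e-02]
tips -0.04695689771636316 0.12998387463880873
```

apply_moves(rotation=[[0,0,0],[0,0,0],[0,0,0],[0,0,0],[0,0,0],[0,0,0],[0,0,0],[0,0,0],[0,0,0],[0,0,0]], dp=[[0,0,0],[0,0,0],[0,0,0],[0,0,0],[0,0,0],[0,0,0],[0,0,0],[0,0,0],[0,0,0],[0,0,0]], grip=[0.8,0.65,0.5,0.4,0.3,0.25,0.2,0.1,0,0])

```text
clock: 30.1
ee_pos: [0.5543, -0.2605, 0.0845]
ee_rot: [[0.432, 0.902, -0.003], [0.902, -0.432, 0.0], [-0.001, -0.003, -1.0]]
wrist_force: [-11.6, 5.7, 9.4]
width: 0.0132
grip_force: 59.5
```

apply_moves(rotation=[[0,0,0],[0,0,0],[0,0,0],[0,0,0]], dp=[[0,-0.0005,-0.0007],[0,-0.001,-0.0015],[0,-0.001,-0.0015],[0,-0.001,-0.0015]], grip=[0,0,0,0])

```text
clock: 30.5
ee_pos: [0.5542, -0.2605, 0.0846]
ee_rot: [[0.432, 0.902, -0.001], [0.902, -0.432, -0.0], [-0.001, -0.001, -1.0]]
wrist_force: [-1.9, 0.1, -13.8]
width: 0.0129
grip_force: 58.8
```

```bash
python3 - <<'E'
from h import *
s=telemetry.read_state(); print(s['clock'],s['ee_pos'],s['wrist_force'],s['moment'],np.degrees(np.arctan2(s['ee_rot'][1,1],s['ee_rot'][0,1])))
E
```

```text
30.5 [ 0.5542146  -0.2604657   0.08462532] [ -1.85491376   0.13594706 -13.82405087] [-0.02534547  0.09099942 -0.0180929 ] -25.573676013038693
```

apply_moves(rotation=[[0,0,0],[0,0,5],[0,0,10],[0,0,15],[0,0,20],[0,0,25],[0,0,25],[0,0,25],[0,0,25],[0,0,25]], dp=[[0,0,0.0009],[0,0,0.0009],[0,0,0.0009],[0,0,0.0009],[0,0,0.0009],[0,0,0.0009],[0,0,0.0009],[0,0,0.0009],[0,0,0.0009],[0,0,0.0009]], grip=[0,0,0,0,0,0,0,0,0,0])

```text
clock: 31.5
ee_pos: [0.5542, -0.2605, 0.0846]
ee_rot: [[0.772, 0.635, -0.001], [0.635, -0.772, -0.001], [-0.001, -0.0, -1.0]]
wrist_force: [-5.0, 2.0, -6.7]
width: 0.0132
grip_force: 59.7
```

apply_moves(rotation=[[0,0,0],[0,0,0],[0,0,0],[0,0,0]], dp=[[0,0,0],[0,0,0],[0,0,0],[0,0,0]], grip=[0,0,0,0])

```text
clock: 31.9
ee_pos: [0.5542, -0.2605, 0.0846]
ee_rot: [[0.772, 0.635, -0.001], [0.635, -0.772, -0.001], [-0.001, -0.0, -1.0]]
wrist_force: [-5.5, 1.8, -7.2]
width: 0.0127
grip_force: 59.7
```

```bash
cat >> h.py <<'E'
def knob(n):
    s=telemetry.read_state(); print(s['clock'],s['ee_pos'],s['wrist_force'].round(1),s['moment'].round(3),s['width'],"yaw",np.degrees(np.arctan2(s['ee_rot'][1,1],s['ee_rot'][0,1])))
    m=imaging.camera_model("wrist"); p,d=imaging.grab_frame("wrist"); np.savez(n+".npz",p=p,d=d,**m); cv2.imwrite(f"pics/{n}.png",p[:,:,::-1]); p,d,W=wload(n)
    q=W[(d>0)&(W[...,2]>.141)&(W[...,2]<.148)&(np.hypot(W[...,0]-.5556,W[...,1]+.26)<.028)&(p[...,1]>p[...,0].astype(int)+15)]
    if len(q)>20: print(len(q),cv2.minAreaRect(q[:,:2].astype(np.float32)))
E
python3 -c "
from h import *
knob('k1')"
```

```text
31.9 [ 0.55419076 -0.260531    0.08458847] [-5.5  1.8 -7.2] [ 0.237  0.788 -0.003] 0.012706251998785771 yaw -50.57430780563526
2513 ((0.5553945899009705, -0.26146212220191956), (0.04636605456471443, 0.013724537566304207), 39.542598724365234)
```

Click 1 reached (bar at 39.5°, from 64.5°). Continuing.

apply_moves(rotation=[[0,0,5],[0,0,10],[0,0,15],[0,0,20],[0,0,25],[0,0,25],[0,0,25],[0,0,25],[0,0,25],[0,0,25]], dp=[[0,0,0],[0,0,0],[0,0,0],[0,0,0],[0,0,0],[0,0,0],[0,0,0],[0,0,0],[0,0,0],[0,0,0]], grip=[0,0,0,0,0,0,0,0,0,0])

```text
clock: 32.95
ee_pos: [0.5541, -0.2605, 0.0846]
ee_rot: [[0.968, 0.249, -0.001], [0.249, -0.968, -0.0], [-0.001, 0.0, -1.0]]
wrist_force: [-4.9, 1.7, -5.8]
width: 0.0129
grip_force: 59.7
```

apply_moves(rotation=[[0,0,0],[0,0,0],[0,0,0]], dp=[[0,0,0],[0,0,0],[0,0,0]], grip=[0,0,0])

```text
clock: 33.25
ee_pos: [0.5541, -0.2605, 0.0846]
ee_rot: [[0.968, 0.249, -0.001], [0.249, -0.968, -0.0], [-0.001, 0.0, -1.0]]
wrist_force: [-6.0, 2.5, -6.5]
width: 0.0128
grip_force: 59.7
```

```bash
python3 -c "
from h import *
knob('k2')"
```

```text
33.25 [ 0.55408867 -0.26049029  0.084551  ] [-6.   2.5 -6.5] [0.253 0.906 0.007] 0.012833132006550176 yaw -75.57194133941108
2499 ((0.5551959872245789, -0.2619383931159973), (0.04652728512883186, 0.013736261986196041), 15.409452438354492)
```

apply_moves(rotation=[[0,0,5],[0,0,10],[0,0,15],[0,0,20],[0,0,25],[0,0,25],[0,0,25],[0,0,25],[0,0,25],[0,0,25]], dp=[[0,0,0],[0,0,0],[0,0,0],[0,0,0],[0,0,0],[0,0,0],[0,0,0],[0,0,0],[0,0,0],[0,0,0]], grip=[0,0,0,0,0,0,0,0,0,0])

```text
clock: 34.3
ee_pos: [0.5541, -0.2604, 0.0846]
ee_rot: [[0.983, -0.183, -0.001], [-0.183, -0.983, -0.0], [-0.001, 0.001, -1.0]]
wrist_force: [-6.2, 2.7, -6.9]
width: 0.013
grip_force: 59.8
```

apply_moves(rotation=[[0,0,0],[0,0,0],[0,0,0]], dp=[[0,0,0],[0,0,0],[0,0,0]], grip=[0,0,0])

```text
clock: 34.6
ee_pos: [0.5541, -0.2604, 0.0846]
ee_rot: [[0.983, -0.183, -0.001], [-0.183, -0.983, -0.0], [-0.001, 0.001, -1.0]]
wrist_force: [-6.2, 1.9, -5.6]
width: 0.013
grip_force: 59.8
```

```bash
python3 -c "
from h import *
knob('k3')
s,_=imaging.grab_frame('side'); w=cv2.imread('pics/k3.png'); cv2.imwrite('pics/fin.png',np.hstack([cv2.resize(w,(400,300)),cv2.resize(s[:,:,::-1],(400,300))]))"
```

```text
34.6 [ 0.55406947 -0.26041442  0.08459538] [-6.2  1.9 -5.6] [ 0.34   0.963 -0.006] 0.012976618901932474 yaw -100.56979020226754
2510 ((0.5551895499229431, -0.2617652416229248), (0.013486254028975964, 0.04642269387841225), 79.0565185546875)
```

View pics/fin.png

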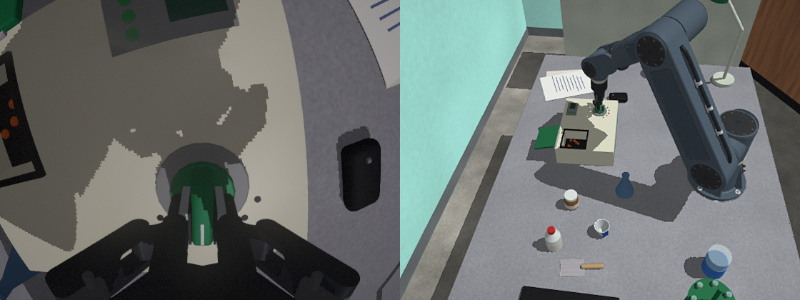

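The knob at (200,200) is held on the third click (bar at -10.9°, a turn of about 75°). The cup stands at (600,228), the beads are in the well, and nothing else moved.

```bash
python3 -c "
from plant import robot
print(robot.job_done())"
```

```text
the job is handed in; nothing more can be done
None
```

I poured the beads into the well (none left in the cup or seen elsewhere, though I did not count all eight), stood the empty cup upright on the bench and released it; the green knob is on the third click, still gripped, and the job was handed in at about 35 s.

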